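# Rinse the bar measures and rack them by size

### The arm

A 7-joint arm with a two-finger parallel gripper is mounted at the origin on a cart in front of the work surface, level with it; the furniture and walls round the work are solid. World frame = base frame: x ahead of the robot, y to its left, z up, the work surface at z = 0. Lengths are in m, angles in rad, forces in N, time in s.
With the tool pointing down it reaches from about 0.425 to 1.025 m from the base axis. Payload 9.4 kg.
Tool frame: the origin (TCP) lies between the finger pads; the fingertips stand tips_ahead ahead of it and the grasp point (between the pads) lies 2 mm behind it (tips_ahead is the distance from the TCP to the fingertips, in m); z points along the fingers, y is the line along which they close (so a half turn about z gives the same grasp; the last joint's range is limited). The gripper opens to 85 mm and grips with 20 to 120 N. Pads are 22 mm wide; open, the fingers measure 114 mm over their backs; the gripper's body (76 mm by 85 mm) begins 54 mm behind the grasp point. The pads swing forward as they close: fully open they stand 13 mm farther back than shut.
Start: joints at [-1.324, 0.599, -0.003, 1.599, 0.002, 0.943, -0.08], TCP at [0.231, 0.687, 0.248] pointing down, gripper open.
Joint ranges: [-2.57, 2.57], [-0.35, 1.97], [-1.29, 1.29], [0.11, 2.56], [-1.05, 4.19], [0.11, 1.86], [-2.63, 2.63]. Speed limits (rad/s): [2.22, 2.22, 3.01, 3.01, 3.14, 3.14, 3.14].

### API

Orientations are given as a rotation vector (axis times angle).
In Python, from station import get_state, capture, close_job, tips_ahead gives the robot as it stands.
- The arm moves only by the shell command python3 -m jog 'ROWS' [FORCE]. ROWS is JSON, a list of rows, each an object of numbers: "ax", "ay", "az": the turn, a rotation vector about the tool's x, y, z in rad; "x", "y", "z": the shift along the tool's x, y, z in cm; "jaw": the finger opening in cm, from 0 to 8.54. A call has exactly 10 rows; each row shifts and turns the commanded pose from where the row before left it, along the tool's axes as they then stand; what a row does not reach is not made up. A row lasts 1/12 s, in which the tool goes at most 41.7 mm and 7.16 degrees, less where a joint would pass 70% of its speed; a pose out of reach is approached as far as the arm can. A call is refused whole if a number of a shift passes 4.17 or a number of a turn 0.125, either way. A call with a gripper value outside its range is refused whole. The fingers move at their own pace and stop on an object; FORCE is the grip in N (left out, the last holds). Time passes only in rows, so rows that do not move let the fingers close, or fill a call up. It gives the time, the measured TCP pose, the force, the opening and the grip force at its end, in the units of the state.
- get_state(): the state, without advancing time (a new reading comes with each control period).
- capture(name): name is "scene" or "top" or "wrist"; returns a dict with "image" (420x560x3 uint8, red, green, blue), "vertical_fov" (degrees; the focal length in pixels is half the picture's height over the tangent of half this angle, whatever the lens; pixels are square), "cx", "cy" (the principal point, pixels), "R" (3x3) and "t" (3): a world point X has camera coordinates R X + t. Camera axes: x right, y down, z forward; pixel columns grow to the right and rows downward; lengths in m; the calibration is good to about 2 mm. The wrist camera is an equidistant fisheye: a pixel r from the principal point sees the ray r / f radians off the axis. A picture is of the moment at which its call begins. There is no depth.
- close_job(): hands the job in; it is judged then, once.
The state is a dict: "time_s": time; "q": joint angles; "qd": joint speeds; "joint_torque": joint torques, N m; "tool_pos": TCP position; "tcp_rot": TCP orientation; "wrist_force": force on the tool from outside, world axes, zero at the start; "ft_torque": the same for the moment, N m; "gripper_width": opening from 0.0 (shut) to 1.0 (fully open); "gripper_force": force on a finger pad.
Only numpy, scipy, OpenCV 4.12 (cv2) and the standard library are available. Lean on these libraries where they do the work, as an engineer would, in place of code of your own. Each camera call takes 0.05 s, during which the arm holds its last target. There are 200 camera calls.

### The job

Clean up the used steel measures that stand on the rubber mat, one at a time from the smallest to the largest: press each one, mouth down, squarely onto the middle of the rinser's sprung star until the star is fully down and keep it down for a good second, then stand it, still mouth down, fully home in the hole of the draining rack that matches its diameter before you fetch the next. The hole of a size that is not out stays empty; do not push the other things on the counter about.

Things in the scene. Friction and masses are not known exactly. Their poses are not given: they have to be found in the camera images.
- measure_34: the smallest of five straight-sided plain steel bar measures: outer diameter 34 mm, height 74 mm, about 70 g, most of it in the heavy rim. It stands mouth down on the rubber mat, closed end up; grip it across the diameter near the top. Origin: centre of the mouth rim (its underside as it stands); z points up to the closed end. Not every start has all five; an absent one is None
- measure_41: the second smallest of five straight-sided plain steel bar measures: outer diameter 41 mm, height 80 mm, about 91 g, most of it in the heavy rim. It stands mouth down on the rubber mat, closed end up; grip it across the diameter near the top. Origin: centre of the mouth rim (its underside as it stands); z points up to the closed end. Not every start has all five; an absent one is None
- measure_48: the middle of five straight-sided plain steel bar measures: outer diameter 48 mm, height 86 mm, about 112 g, most of it in the heavy rim. It stands mouth down on the rubber mat, closed end up; grip it across the diameter near the top. Origin: centre of the mouth rim (its underside as it stands); z points up to the closed end. Not every start has all five; an absent one is None
- measure_55: the second largest of five straight-sided plain steel bar measures: outer diameter 55 mm, height 92 mm, about 133 g, most of it in the heavy rim. It stands mouth down on the rubber mat, closed end up; grip it across the diameter near the top. Origin: centre of the mouth rim (its underside as it stands); z points up to the closed end. Not every start has all five; an absent one is None
- measure_62: the largest of five straight-sided plain steel bar measures: outer diameter 62 mm, height 98 mm, about 154 g, most of it in the heavy rim. It stands mouth down on the rubber mat, closed end up; grip it across the diameter near the top. Origin: centre of the mouth rim (its underside as it stands); z points up to the closed end. Not every start has all five; an absent one is None
- star_top (a point): centre of the flat top of the rinser's sprung black star (six arms, 81 mm across), in a round steel dish 131 mm across, 22 mm high, fixed on the worktop. The star's top is 36 mm above the worktop when up, 26 mm when fully down; this point moves down with it. z is up
- star (a joint): how far the rinser's star is pushed down, m: 0 = up, 0.010 = fully down against its stop. A spring returns it: it begins to move at about 4 N and takes about 8 N to reach the stop; a measure's own weight does not move it
- hole_34 (a point): centre of the mouth of the round hole for the 34 mm measure, in the top of the draining rack's steel deck: hole diameter 38 mm, axes: x across the rack, y along the row towards the smallest hole, z up. The deck's top is 36 mm above the worktop; in the hole the measure comes to stand on the tray floor, 28 mm below the deck's top
- hole_41 (a point): centre of the mouth of the round hole for the 41 mm measure, in the top of the draining rack's steel deck: hole diameter 45 mm, axes: x across the rack, y along the row towards the smallest hole, z up. The deck's top is 36 mm above the worktop; in the hole the measure comes to stand on the tray floor, 28 mm below the deck's top
- hole_48 (a point): centre of the mouth of the round hole for the 48 mm measure, in the top of the draining rack's steel deck: hole diameter 52 mm, axes: x across the rack, y along the row towards the smallest hole, z up. The deck's top is 36 mm above the worktop; in the hole the measure comes to stand on the tray floor, 28 mm below the deck's top
- hole_55 (a point): centre of the mouth of the round hole for the 55 mm measure, in the top of the draining rack's steel deck: hole diameter 59 mm, axes: x across the rack, y along the row towards the smallest hole, z up. The deck's top is 36 mm above the worktop; in the hole the measure comes to stand on the tray floor, 28 mm below the deck's top
- hole_62 (a point): centre of the mouth of the round hole for the 62 mm measure, in the top of the draining rack's steel deck: hole diameter 66 mm, axes: x across the rack, y along the row towards the smallest hole, z up. The deck's top is 36 mm above the worktop; in the hole the measure comes to stand on the tray floor, 28 mm below the deck's top
- drain_rack: draining rack fixed on the worktop: steel deck on two dark wooden end cheeks (39 mm high) over a dark tray, 96 mm by 354 mm by 39 mm. Origin: centre of its underside; y along the row of holes, x across it away from the robot. Hole centres lie at y = +135, +81.5, +21, -46.5, -121 mm for the 34, 41, 48, 55, 62 mm measures, all at x = 0
- bar_mat: black ribbed rubber bar mat, 240 by 350 by 3 mm, fixed on the worktop; origin: centre of its underside
- tumbler: bystander: clear glass tumbler, 80 mm wide, 91 mm high, standing on the worktop; origin: centre of its underside
- stopper: bystander: brown turned bottle stopper, 38 mm wide, 57 mm high, standing on the worktop; origin: centre of its underside
- honey_c0: bystander: honey jar, 60 mm wide, 99 mm high, at the back of the worktop behind the mat; origin: centre of its underside
- jam_c1: bystander: jam jar with a lid, 62 mm wide, 86 mm high, at the back of the worktop behind the mat; origin: centre of its underside
There are look-alikes about, which are no part of the job. Leave any turquoise look-alike of the measure_55 alone.

How it is judged:
On the way, in this order (a step that is already met when the one before it is completed fails the run):
1. the smallest (34 mm) measure is pressed mouth down, upright and central, on the star with the star fully down (rim at most 28.3 mm above the worktop; 26 mm is fully down), kept for 0.6 s (height (world z) of measure_34 below 0.0283 m and contact force between measure_34 and star above 4 N and horizontal distance between measure_34 and star_top below 0.012 m and angle between measure_34's own z axis and vertical below 0.15 rad), for 0.6 s.
2. then the 34 mm measure is down in its own hole of the rack (horizontal distance between measure_34 and hole_34 below 0.005 m and z of measure_34 in the frame of hole_34 below -0.024 m and angle between measure_34's own z axis and vertical below 0.1 rad), for 0.2 s.
3. the second smallest (41 mm) measure is pressed mouth down, upright and central, on the star with the star fully down (rim at most 28.3 mm above the worktop; 26 mm is fully down), kept for 0.6 s (height (world z) of measure_41 below 0.0283 m and contact force between measure_41 and star above 4 N and horizontal distance between measure_41 and star_top below 0.012 m and angle between measure_41's own z axis and vertical below 0.15 rad), for 0.6 s.
4. then the 41 mm measure is down in its own hole of the rack (horizontal distance between measure_41 and hole_41 below 0.005 m and z of measure_41 in the frame of hole_41 below -0.024 m and angle between measure_41's own z axis and vertical below 0.1 rad), for 0.2 s.
5. the middle (48 mm) measure is pressed mouth down, upright and central, on the star with the star fully down (rim at most 28.3 mm above the worktop; 26 mm is fully down), kept for 0.6 s (height (world z) of measure_48 below 0.0283 m and contact force between measure_48 and star above 4 N and horizontal distance between measure_48 and star_top below 0.012 m and angle between measure_48's own z axis and vertical below 0.15 rad), for 0.6 s.
6. then the 48 mm measure is down in its own hole of the rack (horizontal distance between measure_48 and hole_48 below 0.005 m and z of measure_48 in the frame of hole_48 below -0.024 m and angle between measure_48's own z axis and vertical below 0.1 rad), for 0.2 s.
7. the second largest (55 mm) measure is pressed mouth down, upright and central, on the star with the star fully down (rim at most 28.3 mm above the worktop; 26 mm is fully down), kept for 0.6 s (height (world z) of measure_55 below 0.0283 m and contact force between measure_55 and star above 4 N and horizontal distance between measure_55 and star_top below 0.012 m and angle between measure_55's own z axis and vertical below 0.15 rad), for 0.6 s.
8. then the 55 mm measure is down in its own hole of the rack (horizontal distance between measure_55 and hole_55 below 0.005 m and z of measure_55 in the frame of hole_55 below -0.024 m and angle between measure_55's own z axis and vertical below 0.1 rad), for 0.2 s.
9. the largest (62 mm) measure is pressed mouth down, upright and central, on the star with the star fully down (rim at most 28.3 mm above the worktop; 26 mm is fully down), kept for 0.6 s (height (world z) of measure_62 below 0.0283 m and contact force between measure_62 and star above 4 N and horizontal distance between measure_62 and star_top below 0.012 m and angle between measure_62's own z axis and vertical below 0.15 rad), for 0.6 s.
10. then the 62 mm measure is down in its own hole of the rack (horizontal distance between measure_62 and hole_62 below 0.005 m and z of measure_62 in the frame of hole_62 below -0.024 m and angle between measure_62's own z axis and vertical below 0.1 rad), for 0.2 s.
At the end, for the whole second after the job is handed in: Every measure that was out stands mouth down in the hole of its own size: centre within 5 mm of the hole's centre, rim at least 24 mm below the deck's top (28 mm is fully home), upright within 0.1 rad and at rest; the rinser's star is up again (all of step 2 and all of step 4 and all of step 6 and all of step 8 and all of step 10 and linear speed of each of measure_34, measure_41, measure_48, measure_55, measure_62 below 0.02 m/s and value of joint star below 0.003 m); the robot touches nothing.
It fails at once if the glass tumbler is pushed more than 3 cm from its place (distance of tumbler from where it was at the start of the episode above 0.03 m).
It fails at once if the bottle stopper is pushed more than 3 cm from its place (distance of stopper from where it was at the start of the episode above 0.03 m).
It fails at once if the honey jar is pushed more than 3 cm from its place (distance of honey_c0 from where it was at the start of the episode above 0.03 m).
It fails at once if the jam jar is pushed more than 3 cm from its place (distance of jam_c1 from where it was at the start of the episode above 0.03 m).
Of measure_34, measure_41, measure_48, measure_55, measure_62 only 3 to 5 are there at a start; the rules pass over those that are not, and their reading is None.
At some moment in a run one of measure_34, measure_41, measure_48, measure_55, measure_62 may be knocked a few centimetres aside while the robot is not near it.
It also fails if it takes over 210 s, if anything falls off the work surface, if the arm or the gripper's body presses on something with over 40 N, if the wrist force passes 120 N, or if a joint passes its speed limit or range.

## Working session

There is one attempt and no reset: what is moved stays moved. The work goes in short steps, Python scripts to look and compute and a shell command to move; the robot and the scene stay as the last step left them, time stands still between calls to the robot, and variables do not carry over. Pictures are saved under pics/ and viewed, at most 14 in all, crops included, and the job is handed in when it is done.

```bash
mkdir -p pics
python3 - <<'E'
from station import *
import cv2
s=get_state();print({k:s[k] for k in('time_s','tool_pos','tcp_rot','gripper_width')},tips_ahead)
for n in('scene','top'):
    c=capture(n);cv2.imwrite(f'pics/{n}0.png',c['image'][:,:,::-1]);print(n,c['vertical_fov'],c['cx'],c['cy'],c['R'],c['t'])
E
```

```text
{'time_s': 0.0, 'tool_pos': array([0.230508  , 0.68691276, 0.24740513]), 'tcp_rot': array([-5.06165928e-01, -3.10043240e+00,  2.47739877e-03]), 'gripper_width': 0.9979791921779044} 0.017
scene 51.57785769075212 282.99498368904773 203.87843347053396 [[ 0.84072775 -0.54139218  0.00844749]
 [-0.37501513 -0.59347271 -0.71214731]
 [ 0.39056434  0.59555407 -0.70197923]] [-0.45027728  0.22661915  1.02237044]
top 48.43101147375837 280.2317144753621 209.0283022469292 [[ 0.04119127 -0.99914532 -0.00345087]
 [-0.97445938 -0.03940999 -0.22107865]
 [ 0.2207537   0.01246924 -0.97524988]] [-0.00391621  0.52893308  1.16142886]
```

View pics/scene0.png

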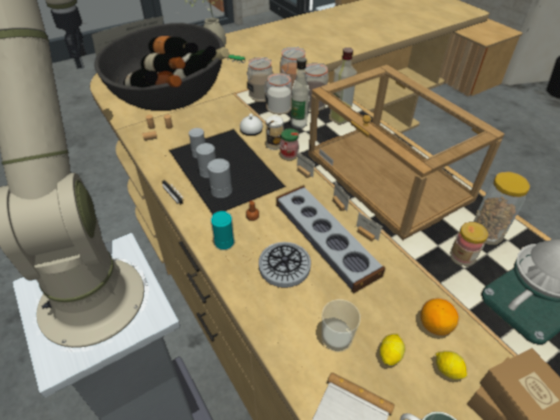

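View pics/top0.png

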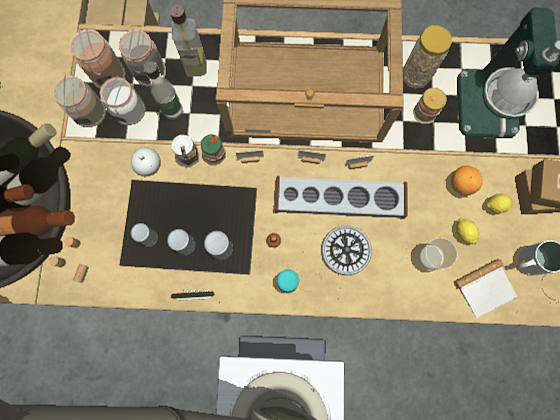

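The scene holds three measures on the mat (top view about (143,235), (180,241), (217,245)), the turquoise look-alike at (288,281), the star at (346,250) and the rack at (341,197). I'll magnify to measure the sizes.

```bash
cat > h.py <<'E'
import numpy as np,cv2
from station import *
def foc(c): return c['image'].shape[0]/2/np.tan(np.radians(c['vertical_fov'])/2)
def ray(c,u,v,fish=False):
    f=foc(c);d=np.array([(u-c['cx'])/f,(v-c['cy'])/f,1.])
    if fish:
        r=np.hypot(d[0],d[1]);d=np.array([d[0]/r*np.sin(r),d[1]/r*np.sin(r),np.cos(r)]) if r>1e-9 else d
    R=np.array(c['R']);return -R.T@np.array(c['t']),R.T@d
def onz(c,u,v,z,fish=False):
    o,d=ray(c,u,v,fish);return (o+d*(z-o[2])/d[2])
def save(name,im,box=None,k=1):
    if box: x0,y0,x1,y1=box;im=im[y0:y1,x0:x1]
    cv2.imwrite('pics/'+name,cv2.resize(im[:,:,::-1],None,fx=k,fy=k,interpolation=cv2.INTER_CUBIC))
E
python3 - <<'E'
from h import *
c=capture('top');im=c['image']
save('m.png',im,(120,165,420,300),2.6)
hsv=cv2.cvtColor(im,cv2.COLOR_RGB2HSV)
# measures on mat
m=np.zeros(im.shape[:2],np.uint8);m[190:268,130:250]=(im[190:268,130:250].max(2)>90)*255
for k in cv2.findContours(m,0,1)[0]:
    if cv2.contourArea(k)>60: 
        b=cv2.boundingRect(k);print('meas',b,cv2.minAreaRect(k))
# star dish / holes
g=im.max(2)
hs=np.zeros_like(m);hs[183:212,278:403]=(g[183:212,278:403]<110)*255
for k in cv2.findContours(hs,0,1)[0]:
    if cv2.contourArea(k)>40:
        e=cv2.fitEllipse(k);print('hole',e,onz(c,*e[0],.036)[:2])
b=(cv2.inRange(hsv,(85,100,60),(100,255,255)));k=max(cv2.findContours(b,0,1)[0],key=cv2.contourArea);e=cv2.fitEllipse(k);print('turq',e,onz(c,*e[0],.09))
print('stop',onz(c,274,240,.03),'tumb',onz(c,436,253,.045),'star',onz(c,346,250,.02))
mm=[onz(c,u,v,.003)[:2] for u,v in((132,181),(256,187),(251,274),(121,265))];print('mat',mm)
E
```

```text
meas (204, 231, 25, 24) ((216.0, 242.5), (23.0, 24.0), 90.0)
meas (167, 229, 22, 22) ((177.5, 239.5), (21.0, 21.0), 90.0)
meas (131, 223, 19, 19) ((140.0, 232.0), (18.0, 18.0), 90.0)
hole ((386.26904296875, 197.95750427246094), (19.27140235900879, 21.03766632080078), 146.5629425048828) [ 0.5757406 -0.2644445]
hole ((358.2707214355469, 195.86099243164062), (16.422725677490234, 18.64000701904297), 103.02528381347656) [ 0.5785171  -0.18956477]
hole ((333.04998779296875, 195.05068969726562), (14.725844383239746, 16.231103897094727), 102.65052795410156) [ 0.57803637 -0.12200316]
hole ((310.71368408203125, 193.014404296875), (10.978090286254883, 14.605145454406738), 95.28164672851562) [ 0.58126611 -0.06200408]
hole ((290.6588134765625, 192.246337890625), (9.423644065856934, 12.905858039855957), 96.24341583251953) [ 0.58122794 -0.00812074]
turq ((287.38287353515625, 280.39691162109375), (20.485511779785156, 21.57241439819336), 4.105435848236084) [ 0.34244354 -0.00772722  0.09      ]
stop [0.45086908 0.03102217 0.03      ] tumb [ 0.43160675 -0.38960102  0.045     ] star [ 0.43347953 -0.16030532  0.02      ]
mat [array([0.60451247, 0.43319956]), array([0.60112208, 0.08797412]), array([0.36155088, 0.08863425]), array([0.37119784, 0.43660539])]
```

View pics/m.png

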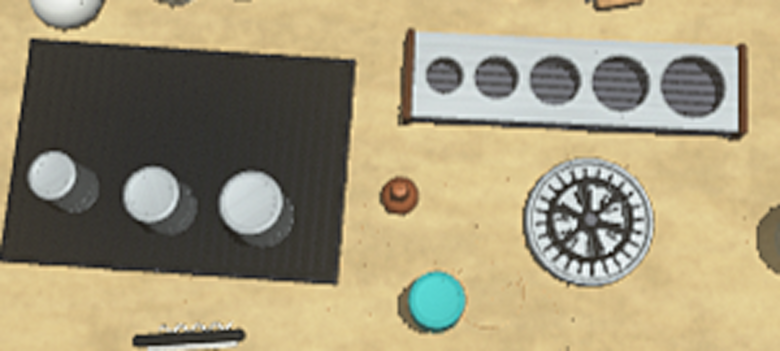

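48, 55 and 62 are out (disc widths 19, 21.5 and 24.5 px at about 392 px/m). The magnified view shows their discs clear of each other, and the holes fit the known spacing. Next I work out the positions while turning the tool to close along world x.

```bash
python3 - <<'E'
from h import *
c=capture('top')
for n,u,v,h in((48,140,232,.089),(55,177.5,239.5,.095),(62,216,242.5,.101)):print(n,onz(c,u,v,h)[:2])
print('hole angle; rack centre approx x at y=0:',np.polyfit([-.121,-.0465,.021,.0815,.135],[.5757,.5785,.5780,.5813,.5812],1))
c=capture('wrist');save('w0.png',c['image'])
E
python3 -m jog '[{"az":0.125},{"az":0.125},{"az":0.125},{"az":0.125},{"az":0.125},{"az":0.125},{"az":0.125},{"az":0.125},{"az":0.125},{"az":0.122}]' 40
```

```text
48 [0.44822429 0.36838906]
55 [0.43210706 0.27066211]
62 [0.42759118 0.17299489]
hole angle; rack centre approx x at y=0: [0.02164278 0.578637  ]validation failed for argument at $[0]...
```

```bash
python3 -m jog '[{"ax":0,"ay":0,"az":0.12,"x":0,"y":0,"z":0,"jaw":8.5},{"ax":0,"ay":0,"az":0.12,"x":0,"y":0,"z":0,"jaw":8.5},{"ax":0,"ay":0,"az":0.12,"x":0,"y":0,"z":0,"jaw":8.5},{"ax":0,"ay":0,"az":0.12,"x":0,"y":0,"z":0,"jaw":8.5},{"ax":0,"ay":0,"az":0.12,"x":0,"y":0,"z":0,"jaw":8.5},{"ax":0,"ay":0,"az":0.12,"x":0,"y":0,"z":0,"jaw":8.5},{"ax":0,"ay":0,"az":0.12,"x":0,"y":0,"z":0,"jaw":8.5},{"ax":0,"ay":0,"az":0.12,"x":0,"y":0,"z":0,"jaw":8.5},{"ax":0,"ay":0,"az":0.12,"x":0,"y":0,"z":0,"jaw":8.5},{"ax":0,"ay":0,"az":0.12,"x":0,"y":0,"z":0,"jaw":8.5}]' 40
```

```text
time_s: 1.08
tool_pos: [0.2305, 0.6873, 0.2482]
tcp_rot: [2.175, 2.267, -0.0]
wrist_force: [-0.9, -0.0, -0.9]
gripper_width: 0.993
gripper_force: 0.0
```

```bash
python3 -m jog '[{"ax":0,"ay":0,"az":0.045,"x":0,"y":0,"z":0,"jaw":8.5},{"ax":0,"ay":0,"az":0,"x":-3,"y":2,"z":0,"jaw":8.5},{"ax":0,"ay":0,"az":0,"x":-3.5,"y":2.4,"z":0,"jaw":8.5},{"ax":0,"ay":0,"az":0,"x":-3.5,"y":2.4,"z":0,"jaw":8.5},{"ax":0,"ay":0,"az":0,"x":-3.5,"y":2.4,"z":0,"jaw":8.5},{"ax":0,"ay":0,"az":0,"x":-3.5,"y":2.4,"z":0,"jaw":8.5},{"ax":0,"ay":0,"az":0,"x":-3.5,"y":2.4,"z":0,"jaw":8.5},{"ax":0,"ay":0,"az":0,"x":-3.5,"y":2.4,"z":0,"jaw":8.5},{"ax":0,"ay":0,"az":0,"x":-3.5,"y":2.4,"z":0,"jaw":8.5},{"ax":0,"ay":0,"az":0,"x":-3.5,"y":2.4,"z":0,"jaw":8.5}]'
python3 -m jog '[{"ax":0,"ay":0,"az":0,"x":-0.9,"y":0.6,"z":1,"jaw":8.5},{"ax":0,"ay":0,"az":0,"x":0,"y":0,"z":1,"jaw":8.5},{"ax":0,"ay":0,"az":0,"x":0,"y":0,"z":1,"jaw":8.5},{"ax":0,"ay":0,"az":0,"x":0,"y":0,"z":0,"jaw":8.5},{"ax":0,"ay":0,"az":0,"x":0,"y":0,"z":0,"jaw":8.5},{"ax":0,"ay":0,"az":0,"x":0,"y":0,"z":0,"jaw":8.5},{"ax":0,"ay":0,"az":0,"x":0,"y":0,"z":0,"jaw":8.5},{"ax":0,"ay":0,"az":0,"x":0,"y":0,"z":0,"jaw":8.5},{"ax":0,"ay":0,"az":0,"x":0,"y":0,"z":0,"jaw":8.5},{"ax":0,"ay":0,"az":0,"x":0,"y":0,"z":0,"jaw":8.5}]'
python3 - <<'E'
from h import *
c=capture('wrist');save('w1.png',c['image']);print(c['vertical_fov'],c['cx'],c['cy'],-np.array(c['R']).T@c['t'])
E
```

```text
time_s: 1.92
tool_pos: [0.4405, 0.3812, 0.2485]
tcp_rot: [-2.219, -2.224, -0.001]
wrist_force: [0.6, -0.5, 0.5]
gripper_width: 0.998
gripper_force: 0.0
time_s: 2.75
tool_pos: [0.4458, 0.3741, 0.2185]
tcp_rot: [2.219, 2.224, 0.001]
wrist_force: [0.3, 0.1, 0.1]
gripper_width: 0.996
gripper_force: 0.0
65.70646984690485 270.3710165272773 207.87722461943977 [0.44579944 0.4440779  0.34542665]
```

View pics/w1.png

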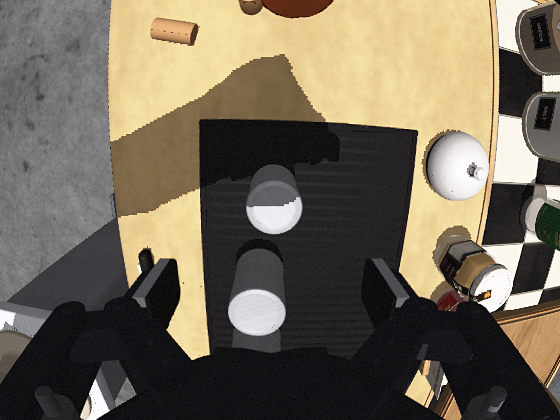

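The wrist view shows the 48 at disc centre (274,207) and the 55 at (257,312), with the mat clear around them.

Run:
```python
from h import *
c=capture('wrist')
print(48,onz(c,274,207,.089,1),(onz(c,246,206,.089,1)-onz(c,301,206,.089,1))[:2])
print(55,onz(c,257,312,.095,1))
print(get_state()['tool_pos'])
```

```text
48 [0.44887894 0.37140454 0.089     ] [-0.04513822 -0.00010688]
55 [0.43386538 0.27304008 0.095     ]
[0.44580203 0.37395766 0.21843096]
```

```bash
python3 -m jog '[{"ax":0,"ay":0,"az":0,"x":-0.35,"y":0.3,"z":0,"jaw":8.5},{"ax":0,"ay":0,"az":0,"x":0,"y":0,"z":3,"jaw":8.5},{"ax":0,"ay":0,"az":0,"x":0,"y":0,"z":3,"jaw":8.5},{"ax":0,"ay":0,"az":0,"x":0,"y":0,"z":3,"jaw":8.5},{"ax":0,"ay":0,"az":0,"x":0,"y":0,"z":3,"jaw":8.5},{"ax":0,"ay":0,"az":0,"x":0,"y":0,"z":2,"jaw":8.5},{"ax":0,"ay":0,"az":0,"x":0,"y":0,"z":1.5,"jaw":8.5},{"ax":0,"ay":0,"az":0,"x":0,"y":0,"z":0,"jaw":8.5},{"ax":0,"ay":0,"az":0,"x":0,"y":0,"z":0,"jaw":5.2},{"ax":0,"ay":0,"az":0,"x":0,"y":0,"z":0,"jaw":5.2}]'
python3 -m jog '[{"ax":0,"ay":0,"az":0,"x":0,"y":0,"z":0,"jaw":5.2},{"ax":0,"ay":0,"az":0,"x":0,"y":0,"z":0,"jaw":4},{"ax":0,"ay":0,"az":0,"x":0,"y":0,"z":0,"jaw":3},{"ax":0,"ay":0,"az":0,"x":0,"y":0,"z":0,"jaw":3},{"ax":0,"ay":0,"az":0,"x":0,"y":0,"z":0,"jaw":3},{"ax":0,"ay":0,"az":0,"x":0,"y":0,"z":0,"jaw":3},{"ax":0,"ay":0,"az":0,"x":0,"y":0,"z":0,"jaw":3},{"ax":0,"ay":0,"az":0,"x":0,"y":0,"z":0,"jaw":3},{"ax":0,"ay":0,"az":0,"x":0,"y":0,"z":0,"jaw":3},{"ax":0,"ay":0,"az":0,"x":0,"y":0,"z":0,"jaw":3}]' 40
```

```text
time_s: 3.68
tool_pos: [0.4495, 0.3704, 0.0641]
tcp_rot: [2.219, 2.223, 0.002]
wrist_force: [-0.1, -0.4, -0.1]
gripper_width: 0.743
gripper_force: 0.0
time_s: 4.52
tool_pos: [0.4494, 0.3708, 0.0646]
tcp_rot: [2.219, 2.224, 0.003]
wrist_force: [-0.4, -1.1, 7.9]
gripper_width: 0.551
gripper_force: 40.5
```

```bash
python3 -m jog '[{"ax":0,"ay":0,"az":0,"x":0,"y":0,"z":-1.5,"jaw":3},{"ax":0,"ay":0,"az":0,"x":0,"y":0,"z":-3,"jaw":3},{"ax":0,"ay":0,"az":0,"x":0,"y":0,"z":-3.5,"jaw":3},{"ax":0,"ay":0,"az":0,"x":0,"y":0,"z":-3.5,"jaw":3},{"ax":0,"ay":0,"az":0,"x":-2,"y":0,"z":-2,"jaw":3},{"ax":0,"ay":0,"az":0,"x":-3.5,"y":0,"z":0,"jaw":3},{"ax":0,"ay":0,"az":0,"x":-4,"y":0,"z":0,"jaw":3},{"ax":0,"ay":0,"az":0,"x":-4,"y":-0.4,"z":0,"jaw":3},{"ax":0,"ay":0,"az":0,"x":-4,"y":-0.4,"z":0,"jaw":3},{"ax":0,"ay":0,"az":0,"x":-4,"y":-0.4,"z":0,"jaw":3}]'
python3 -m jog '[{"ax":0,"ay":0,"az":0,"x":-4,"y":-0.4,"z":0,"jaw":3},{"ax":0,"ay":0,"az":0,"x":-4,"y":0,"z":0,"jaw":3},{"ax":0,"ay":0,"az":0,"x":-4,"y":0,"z":0,"jaw":3},{"ax":0,"ay":0,"az":0,"x":-4,"y":0,"z":0,"jaw":3},{"ax":0,"ay":0,"az":0,"x":-4,"y":0,"z":0,"jaw":3},{"ax":0,"ay":0,"az":0,"x":-3.5,"y":0,"z":0,"jaw":3},{"ax":0,"ay":0,"az":0,"x":-2,"y":0,"z":0,"jaw":3},{"ax":0,"ay":0,"az":0,"x":0,"y":0,"z":0,"jaw":3},{"ax":0,"ay":0,"az":0,"x":0,"y":0,"z":0,"jaw":3},{"ax":0,"ay":0,"az":0,"x":0,"y":0,"z":0,"jaw":3}]'
python3 - <<'E'
from h import *
c=capture('wrist');save('w2.png',c['image'])
E
```

```text
time_s: 5.35
tool_pos: [0.4366, 0.1537, 0.1989]
tcp_rot: [2.218, 2.224, 0.002]
wrist_force: [0.6, -0.6, -1.7]
gripper_width: 0.555
gripper_force: 41.5
time_s: 6.18
tool_pos: [0.4337, -0.0991, 0.1985]
tcp_rot: [-2.219, -2.224, -0.001]
wrist_force: [-1.0, 0.6, -2.0]
gripper_width: 0.553
gripper_force: 41.5
```

View pics/w2.png

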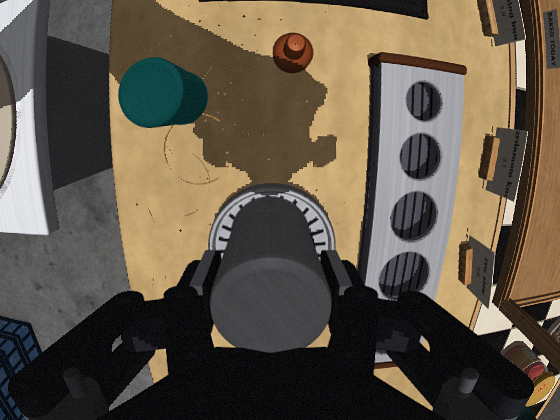

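The held 48 is in the jaws (top disc about (271,306)). The star dish is behind it (rim top (270,185), sides 209 and 335), and the rack holes are at (424,101), (420,155), (414,214) and (403,275).

Run:
```python
from h import *
c=capture('wrist');im=c['image'];tp=get_state()['tool_pos'];print(tp)
print('held',onz(c,271,305,tp[2]+.0244,1)-tp)
H={34:(424,101),41:(420,155),48:(414,214),55:(403,275)}
off={34:.135,41:.0815,48:.021,55:-.0465}
g=cv2.cvtColor(im,cv2.COLOR_RGB2GRAY)
m=np.zeros_like(g);m[75:310,372:460]=cv2.inRange(g,135,255)[75:310,372:460]
# fill: holes = non-bright comps around the seeds
P=[]
for k in H:
    u,v=H[k];r=onz(c,u,v,.036,1)
    pts=[]
    for a in np.arange(0,360,6):
        d=np.array([np.cos(np.radians(a)),np.sin(np.radians(a))])
        rr=np.arange(10,42);pr=np.array([g[int(round(v+t*d[1])),int(round(u+t*d[0]))] for t in rr],float)
        br=np.where((pr>120)&(np.roll(pr,-1)>120)&(np.roll(pr,-2)>120)&(np.roll(pr,-3)>120))[0]
        if len(br): pts.append(onz(c,u+(rr[br[0]]-.5)*d[0],v+(rr[br[0]]-.5)*d[1],.036,1)[:2])
    pts=np.array(pts);
    (cx,cy),r2=cv2.minEnclosingCircle(pts.astype(np.float32))
    A=np.c_[2*pts,np.ones(len(pts))];s=np.linalg.lstsq(A,(pts**2).sum(1),rcond=None)[0]
    print(k,'seed',r[:2],'fit',s[:2],'R',np.sqrt(s[2]+s[0]**2+s[1]**2),len(pts))
# dish points at z=.022
pp=np.array([onz(c,u,v,.022,1)[:2] for u,v in((270,184),(209,235),(335,240),(222,207),(322,207))])
A=np.c_[2*pp,np.ones(5)];s=np.linalg.lstsq(A,(pp**2).sum(1),rcond=None)[0];print('dish',s[:2],np.sqrt(s[2]+s[0]**2+s[1]**2))
```

```text
[ 0.43382429 -0.09846723  0.19837148]
held [0.00036224 0.00297939 0.0244    ]
34 seed [ 0.57843821 -0.00609341] fit [ 0.57872643 -0.00675196] R 0.019745601135608276 60
41 seed [ 0.57706205 -0.05824398] fit [ 0.57793335 -0.06043207] R 0.022984076874270593 60
48 seed [ 0.57701962 -0.11726739] fit [ 0.57764952 -0.12107959] R 0.02666786638141887 60
55 seed [ 0.57512754 -0.18513348] fit [ 0.57718524 -0.1883133 ] R 0.02996577907324426 43
dish [ 0.43555644 -0.15642425] 0.06451075140269022
```

```bash
python3 -m jog '[{"ax":0,"ay":0,"az":0,"x":-3.2,"y":0.1,"z":0,"jaw":3},{"ax":0,"ay":0,"az":0,"x":-3,"y":0,"z":0,"jaw":3},{"ax":0,"ay":0,"az":0,"x":0,"y":0,"z":2.5,"jaw":3},{"ax":0,"ay":0,"az":0,"x":0,"y":0,"z":2.5,"jaw":3},{"ax":0,"ay":0,"az":0,"x":0,"y":0,"z":2.5,"jaw":3},{"ax":0,"ay":0,"az":0,"x":0,"y":0,"z":1.5,"jaw":3},{"ax":0,"ay":0,"az":0,"x":0,"y":0,"z":1,"jaw":3},{"ax":0,"ay":0,"az":0,"x":0,"y":0,"z":0.5,"jaw":3},{"ax":0,"ay":0,"az":0,"x":0,"y":0,"z":0.4,"jaw":3},{"ax":0,"ay":0,"az":0,"x":0,"y":0,"z":0,"jaw":3}]' 60
```

```text
time_s: 7.12
tool_pos: [0.4349, -0.1606, 0.0892]
tcp_rot: [-2.217, -2.225, 0.0]
wrist_force: [-0.2, 2.5, 5.2]
gripper_width: 0.549
gripper_force: 62.5
```

Run:
```python
from h import *
s=get_state();print(s['tool_pos'],s['wrist_force'])
c=capture('scene');save('s1.png',c['image'],(200,180,400,300),3.5)
```

```text
[ 0.43485339 -0.16063628  0.08915395] [-0.22831257  2.49896734  5.20709404]
```

View pics/s1.png

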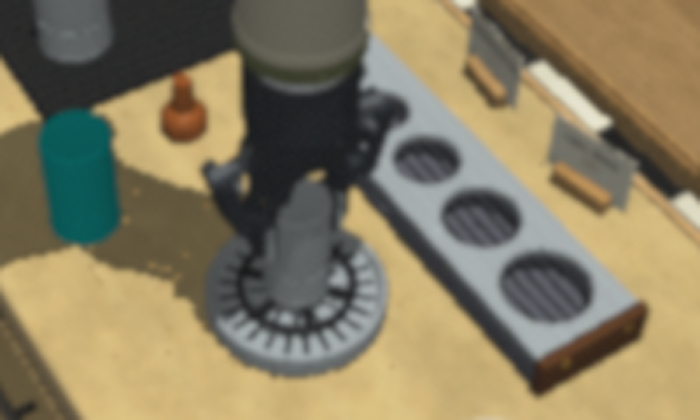

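The 48 stands centrally on the star, with the rim at about (300,300) in the crop; I press on and hold.

```bash
python3 -m jog '[{"ax":0,"ay":0,"az":0,"x":0,"y":0,"z":0.2,"jaw":3},{"ax":0,"ay":0,"az":0,"x":0,"y":0,"z":0.2,"jaw":3},{"ax":0,"ay":0,"az":0,"x":0,"y":0,"z":0.2,"jaw":3},{"ax":0,"ay":0,"az":0,"x":0,"y":0,"z":0,"jaw":3},{"ax":0,"ay":0,"az":0,"x":0,"y":0,"z":0,"jaw":3},{"ax":0,"ay":0,"az":0,"x":0,"y":0,"z":0,"jaw":3},{"ax":0,"ay":0,"az":0,"x":0,"y":0,"z":0,"jaw":3},{"ax":0,"ay":0,"az":0,"x":0,"y":0,"z":0,"jaw":3},{"ax":0,"ay":0,"az":0,"x":0,"y":0,"z":0,"jaw":3},{"ax":0,"ay":0,"az":0,"x":0,"y":0,"z":0,"jaw":3}]'
```

```text
time_s: 8.0
tool_pos: [0.435, -0.1613, 0.0859]
tcp_rot: [2.218, 2.223, 0.003]
wrist_force: [-6.5, 1.5, 38.1]
gripper_width: 0.549
gripper_force: 66.2
```

```bash
python3 -m jog '[{"ax":0,"ay":0,"az":0,"x":0,"y":0,"z":-0.1,"jaw":3},{"ax":0,"ay":0,"az":0,"x":0,"y":0,"z":0,"jaw":3},{"ax":0,"ay":0,"az":0,"x":0,"y":0,"z":0,"jaw":3},{"ax":0,"ay":0,"az":0,"x":0,"y":0,"z":0,"jaw":3},{"ax":0,"ay":0,"az":0,"x":0,"y":0,"z":0,"jaw":3},{"ax":0,"ay":0,"az":0,"x":0,"y":0,"z":0,"jaw":3},{"ax":0,"ay":0,"az":0,"x":0,"y":0,"z":0,"jaw":3},{"ax":0,"ay":0,"az":0,"x":0,"y":0,"z":0,"jaw":3},{"ax":0,"ay":0,"az":0,"x":0,"y":0,"z":0,"jaw":3},{"ax":0,"ay":0,"az":0,"x":0,"y":0,"z":0,"jaw":3}]'
python3 -m jog '[{"ax":0,"ay":0,"az":0,"x":0,"y":0,"z":-1.5,"jaw":3},{"ax":0,"ay":0,"az":0,"x":0,"y":0,"z":-3,"jaw":3},{"ax":0,"ay":0,"az":0,"x":0,"y":0,"z":-3,"jaw":3},{"ax":0,"ay":0,"az":0,"x":0,"y":3,"z":-1.5,"jaw":3},{"ax":0,"ay":0,"az":0,"x":1,"y":3.5,"z":0,"jaw":3},{"ax":0,"ay":0,"az":0,"x":1,"y":3.5,"z":0,"jaw":3},{"ax":0,"ay":0,"az":0,"x":1,"y":3.5,"z":0,"jaw":3},{"ax":0,"ay":0,"az":0,"x":0.6,"y":0.8,"z":0,"jaw":3},{"ax":0,"ay":0,"az":0,"x":0,"y":0,"z":0,"jaw":3},{"ax":0,"ay":0,"az":0,"x":0,"y":0,"z":0,"jaw":3}]'
python3 - <<'E'
from h import *
s=get_state();print(s['tool_pos'],s['wrist_force'])
c=capture('wrist');save('w3.png',c['image'])
E
```

```text
time_s: 8.83
tool_pos: [0.4351, -0.1613, 0.086]
tcp_rot: [2.218, 2.223, 0.002]
wrist_force: [-4.1, 1.1, 20.5]
gripper_width: 0.549
gripper_force: 63.5
time_s: 9.67
tool_pos: [0.5775, -0.1246, 0.1744]
tcp_rot: [-2.217, -2.226, 0.001]
wrist_force: [-1.2, 0.5, -1.6]
gripper_width: 0.547
gripper_force: 62.4
[ 0.57753181 -0.12460167  0.1743974 ] [-1.19161344  0.52173118 -1.56480811]
```

View pics/w3.png

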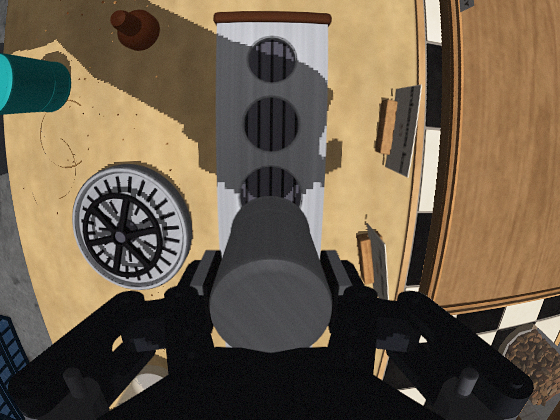

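The held 48 is above the rack: its disc spans columns 210–332, holes 34 and 41 are centred at (273,59) and (272,124), and the star hub is at (121,237).

Run:
```python
from h import *
c=capture('wrist');tp=get_state()['tool_pos']
print('star',onz(c,121,237,.036,1)[:2],'h34',onz(c,273,59,.036,1)[:2],'h41',onz(c,272,124,.036,1)[:2])
print('h48 edges',onz(c,240,190,.036,1)[:2],onz(c,301,190,.036,1)[:2])
for v in (304,306,308):print('held',onz(c,271,v,tp[2]+.026,1)-tp)
print('disc l/r',[onz(c,u,306,tp[2]+.026,1)[0]-tp[0] for u in(210,332)],'far',onz(c,271,258,tp[2]+.026,1)[1]-tp[1],'near',onz(c,271,356,tp[2]+.026,1)[1]-tp[1])
```

```text
star [ 0.4357895 -0.1603348] h34 [ 0.57846746 -0.00742167] h41 [ 0.57779922 -0.06095998]
h48 edges [ 0.55113443 -0.11583968] [ 0.60229303 -0.11570394]
held [0.00069946 0.00520191 0.026     ]
held [0.00070223 0.00431869 0.026     ]
held [0.00070504 0.00342832 0.026     ]
disc l/r [np.float64(-0.021869242291420843), np.float64(0.02327849467675769)] far 0.023850938104412828 near -0.020557291161999475
```

```bash
python3 -m jog '[{"ax":0,"ay":0,"az":0,"x":0.15,"y":0,"z":2,"jaw":3},{"ax":0,"ay":0,"az":0,"x":0,"y":0,"z":2.5,"jaw":3},{"ax":0,"ay":0,"az":0,"x":0,"y":0,"z":2,"jaw":3},{"ax":0,"ay":0,"az":0,"x":0,"y":0,"z":0.9,"jaw":3},{"ax":0,"ay":0,"az":0,"x":0,"y":0,"z":0.3,"jaw":3},{"ax":0,"ay":0,"az":0,"x":0,"y":0,"z":0.3,"jaw":3},{"ax":0,"ay":0,"az":0,"x":0,"y":0,"z":0.2,"jaw":3},{"ax":0,"ay":0,"az":0,"x":0,"y":0,"z":0,"jaw":3},{"ax":0,"ay":0,"az":0,"x":0,"y":0,"z":0,"jaw":3},{"ax":0,"ay":0,"az":0,"x":0,"y":0,"z":0,"jaw":3}]' 30
```

```text
time_s: 10.6
tool_pos: [0.5783, -0.1241, 0.0932]
tcp_rot: [2.218, 2.223, 0.001]
wrist_force: [-0.1, -0.6, 1.9]
gripper_width: 0.549
gripper_force: 62.6
```

```bash
python3 -m jog '[{"ax":0,"ay":0,"az":0,"x":0,"y":0,"z":0.2,"jaw":3},{"ax":0,"ay":0,"az":0,"x":0,"y":0,"z":0.2,"jaw":3},{"ax":0,"ay":0,"az":0,"x":0,"y":0,"z":0.2,"jaw":3},{"ax":0,"ay":0,"az":0,"x":0,"y":0,"z":0.2,"jaw":3},{"ax":0,"ay":0,"az":0,"x":0,"y":0,"z":0,"jaw":3},{"ax":0,"ay":0,"az":0,"x":0,"y":0,"z":0,"jaw":3},{"ax":0,"ay":0,"az":0,"x":0,"y":0,"z":0,"jaw":3},{"ax":0,"ay":0,"az":0,"x":0,"y":0,"z":0,"jaw":3},{"ax":0,"ay":0,"az":0,"x":0,"y":0,"z":0,"jaw":3},{"ax":0,"ay":0,"az":0,"x":0,"y":0,"z":0,"jaw":3}]'
python3 - <<'E'
from h import *
print(get_state()['ft_torque'])
c=capture('scene');save('s2.png',c['image'],(260,170,400,300),4)
E
```

```text
time_s: 11.43
tool_pos: [0.5778, -0.1237, 0.0843]
tcp_rot: [-2.219, -2.224, -0.0]
wrist_force: [0.2, 1.1, -1.2]
gripper_width: 0.55
gripper_force: 62.4
[ 0.41063441  0.03215448 -0.01273481]
```

View pics/s2.png

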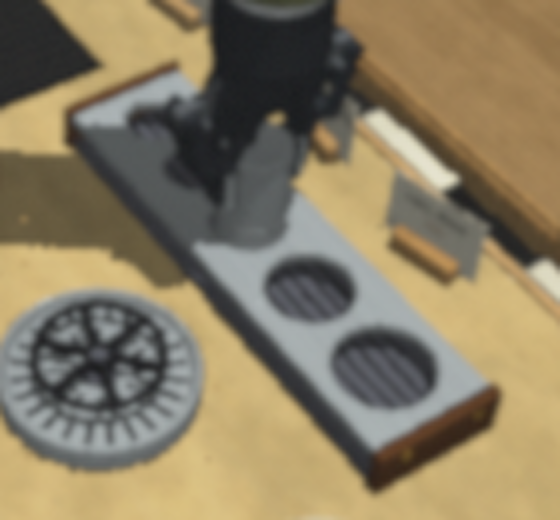

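It's in the hole (rim hidden at about (250,235) in the crop, no force). Now seat it, release and rise.

```bash
python3 -m jog '[{"ax":0,"ay":0,"az":0,"x":0,"y":0,"z":0.4,"jaw":3},{"ax":0,"ay":0,"az":0,"x":0,"y":0,"z":0.4,"jaw":3},{"ax":0,"ay":0,"az":0,"x":0,"y":0,"z":0.4,"jaw":3},{"ax":0,"ay":0,"az":0,"x":0,"y":0,"z":0.2,"jaw":3},{"ax":0,"ay":0,"az":0,"x":0,"y":0,"z":0.2,"jaw":3},{"ax":0,"ay":0,"az":0,"x":0,"y":0,"z":0.1,"jaw":3},{"ax":0,"ay":0,"az":0,"x":0,"y":0,"z":0,"jaw":3},{"ax":0,"ay":0,"az":0,"x":0,"y":0,"z":0,"jaw":3},{"ax":0,"ay":0,"az":0,"x":0,"y":0,"z":0,"jaw":3},{"ax":0,"ay":0,"az":0,"x":0,"y":0,"z":0,"jaw":3}]'
python3 -m jog '[{"ax":0,"ay":0,"az":0,"x":0,"y":0,"z":0,"jaw":7},{"ax":0,"ay":0,"az":0,"x":0,"y":0,"z":0,"jaw":7.5},{"ax":0,"ay":0,"az":0,"x":0,"y":0,"z":0,"jaw":8.5},{"ax":0,"ay":0,"az":0,"x":0,"y":0,"z":0,"jaw":8.5},{"ax":0,"ay":0,"az":0,"x":0,"y":0,"z":0,"jaw":8.5},{"ax":0,"ay":0,"az":0,"x":0,"y":0,"z":-1.5,"jaw":8.5},{"ax":0,"ay":0,"az":0,"x":0,"y":0,"z":-3,"jaw":8.5},{"ax":0,"ay":0,"az":0,"x":0,"y":0,"z":-3,"jaw":8.5},{"ax":0,"ay":0,"az":0,"x":0,"y":0,"z":-3,"jaw":8.5},{"ax":0,"ay":0,"az":0,"x":0,"y":0,"z":-3,"jaw":8.5}]'
python3 - <<'E'
from h import *
c=capture('wrist');save('w4.png',c['image'])
c=capture('top');im=c['image'];save('t4.png',im,(120,165,420,300),2.6)
E
```

```text
time_s: 12.32
tool_pos: [0.5777, -0.1236, 0.0683]
tcp_rot: [-2.219, -2.224, -0.001]
wrist_force: [-3.4, 4.5, 14.1]
gripper_width: 0.553
gripper_force: 64.0
time_s: 13.15
tool_pos: [0.5775, -0.124, 0.2035]
tcp_rot: [-2.219, -2.223, 0.001]
wrist_force: [0.7, 0.0, 0.2]
gripper_width: 0.999
gripper_force: 0.0
```

View pics/w4.png

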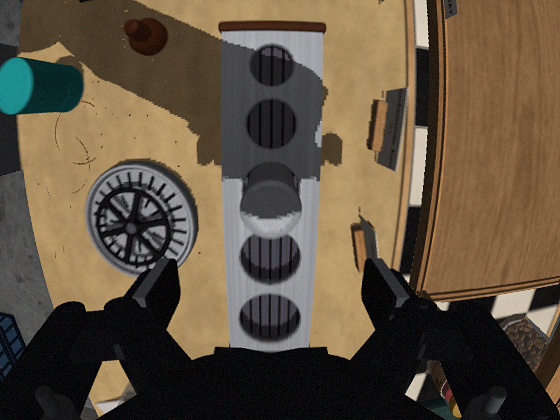

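The 48 is home in its hole (disc about (270,205)); holes 55 and 62 are at (270,258) and (269,318). Next is the 55.

```bash
python3 - <<'E'
from h import *
c=capture('wrist')
for n,p in ((55,((240,258),(301,258))),(62,((239,317),(300,317)))):
    a=[onz(c,*q,.036,1) for q in p];print(n,(a[0]+a[1])/2,a[1]-a[0])
for v in (178,209):print('48 top',onz(c,270,v,.094,1)[:2])
print('star',onz(c,131,228,.036,1))
E
python3 -m jog '[{"ax":0,"ay":0,"az":0,"x":2,"y":-1,"z":-1,"jaw":8.5},{"ax":0,"ay":0,"az":0,"x":3.7,"y":-1.5,"z":0,"jaw":8.5},{"ax":0,"ay":0,"az":0,"x":3.7,"y":-1.5,"z":0,"jaw":8.5},{"ax":0,"ay":0,"az":0,"x":3.7,"y":-1.5,"z":0,"jaw":8.5},{"ax":0,"ay":0,"az":0,"x":3.7,"y":-1.5,"z":0,"jaw":8.5},{"ax":0,"ay":0,"az":0,"x":3.7,"y":-1.5,"z":0,"jaw":8.5},{"ax":0,"ay":0,"az":0,"x":3.7,"y":-1.5,"z":0,"jaw":8.5},{"ax":0,"ay":0,"az":0,"x":3.7,"y":-1.5,"z":0,"jaw":8.5},{"ax":0,"ay":0,"az":0,"x":3.7,"y":-1.4,"z":0,"jaw":8.5},{"ax":0,"ay":0,"az":0,"x":3.7,"y":-1.5,"z":0,"jaw":8.5}]'
python3 -m jog '[{"ax":0,"ay":0,"az":0,"x":3,"y":-0.5,"z":0,"jaw":8.5},{"ax":0,"ay":0,"az":0,"x":1.3,"y":0,"z":0,"jaw":8.5},{"ax":0,"ay":0,"az":0,"x":0,"y":0,"z":0,"jaw":8.5},{"ax":0,"ay":0,"az":0,"x":0,"y":0,"z":0,"jaw":8.5},{"ax":0,"ay":0,"az":0,"x":0,"y":0,"z":0,"jaw":8.5},{"ax":0,"ay":0,"az":0,"x":0,"y":0,"z":0,"jaw":8.5},{"ax":0,"ay":0,"az":0,"x":0,"y":0,"z":0,"jaw":8.5},{"ax":0,"ay":0,"az":0,"x":0,"y":0,"z":0,"jaw":8.5},{"ax":0,"ay":0,"az":0,"x":0,"y":0,"z":0,"jaw":8.5},{"ax":0,"ay":0,"az":0,"x":0,"y":0,"z":0,"jaw":8.5}]'
python3 - <<'E'
from h import *
c=capture('wrist');save('w5.png',c['image'])
E
```

```text
55 [ 0.58144824 -0.19265525  0.036     ] [ 6.14516765e-02 -9.63726511e-05  0.00000000e+00]
62 [ 0.58046232 -0.26537369  0.036     ] [ 0.06729466 -0.00015986  0.        ]
48 top [ 0.58050497 -0.10017872]
48 top [ 0.58053412 -0.1243446 ]
star [ 0.43734364 -0.16168273  0.036     ]
time_s: 14.13
tool_pos: [0.4317, 0.2302, 0.2112]
tcp_rot: [2.219, 2.224, -0.002]
wrist_force: [0.6, -0.1, 0.4]
gripper_width: 0.996
gripper_force: 0.0
time_s: 14.97
tool_pos: [0.4282, 0.2714, 0.2124]
tcp_rot: [2.22, 2.223, 0.0]
wrist_force: [-0.3, 0.5, 0.4]
gripper_width: 0.994
gripper_force: 0.0
```

View pics/w5.png

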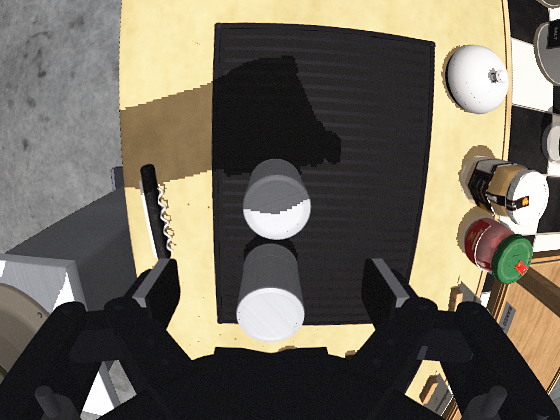

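The 55 is in front (disc columns 243–310, bottom row 239) and the 62 stands at (270,313); neither has been knocked.

Run:
```python
from h import *
c=capture('wrist');tp=get_state()['tool_pos']
a,b=onz(c,243,205,.095,1),onz(c,310,205,.095,1);print('55',(a+b)/2,(b-a)[0],onz(c,276,239,.095,1)[1],onz(c,276,173,.095,1)[1],tp)
a,b=onz(c,237,313,.101,1),onz(c,304,313,.101,1);print('62',(a+b)/2,(b-a)[0],onz(c,270,340,.101,1)[1],onz(c,270,288,.101,1)[1])
```

```text
55 [0.43308245 0.27398102 0.095     ] 0.05241372401186678 0.24555328333801923 0.2992414279779325 [0.42813566 0.27167693 0.21237375]
62 [0.42851502 0.17744542 0.101     ] 0.05876526824654632 0.1468829323106272 0.2034966719508393
```

```bash
python3 -m jog '[{"ax":0,"ay":0,"az":0,"x":0,"y":0.45,"z":0,"jaw":8.5},{"ax":0,"ay":0,"az":0,"x":0,"y":0,"z":3,"jaw":8.5},{"ax":0,"ay":0,"az":0,"x":0,"y":0,"z":3,"jaw":8.5},{"ax":0,"ay":0,"az":0,"x":0,"y":0,"z":3,"jaw":8.5},{"ax":0,"ay":0,"az":0,"x":0,"y":0,"z":2.5,"jaw":8.5},{"ax":0,"ay":0,"az":0,"x":0,"y":0,"z":1.5,"jaw":8.5},{"ax":0,"ay":0,"az":0,"x":0,"y":0,"z":1.3,"jaw":8.5},{"ax":0,"ay":0,"az":0,"x":0,"y":0,"z":0,"jaw":8.5},{"ax":0,"ay":0,"az":0,"x":0,"y":0,"z":0,"jaw":5.8},{"ax":0,"ay":0,"az":0,"x":0,"y":0,"z":0,"jaw":5.8}]' 60
python3 -m jog '[{"ax":0,"ay":0,"az":0,"x":0,"y":0,"z":0,"jaw":5.8},{"ax":0,"ay":0,"az":0,"x":0,"y":0,"z":0,"jaw":5},{"ax":0,"ay":0,"az":0,"x":0,"y":0,"z":0,"jaw":4},{"ax":0,"ay":0,"az":0,"x":0,"y":0,"z":0,"jaw":3.7},{"ax":0,"ay":0,"az":0,"x":0,"y":0,"z":0,"jaw":3.7},{"ax":0,"ay":0,"az":0,"x":0,"y":0,"z":0,"jaw":3.7},{"ax":0,"ay":0,"az":0,"x":0,"y":0,"z":0,"jaw":3.7},{"ax":0,"ay":0,"az":0,"x":0,"y":0,"z":0,"jaw":3.7},{"ax":0,"ay":0,"az":0,"x":0,"y":0,"z":0,"jaw":3.7},{"ax":0,"ay":0,"az":0,"x":0,"y":0,"z":0,"jaw":3.7}]'
```

```text
time_s: 15.9
tool_pos: [0.433, 0.2719, 0.0699]
tcp_rot: [2.219, 2.223, 0.001]
wrist_force: [0.1, 0.1, 1.0]
gripper_width: 0.742
gripper_force: 0.0
time_s: 16.73
tool_pos: [0.4331, 0.2722, 0.0705]
tcp_rot: [2.219, 2.223, 0.003]
wrist_force: [-0.6, -0.4, 7.0]
gripper_width: 0.633
gripper_force: 62.4
```

```bash
python3 -m jog '[{"ax":0,"ay":0,"az":0,"x":0,"y":0,"z":-1.5,"jaw":3.7},{"ax":0,"ay":0,"az":0,"x":0,"y":0,"z":-3,"jaw":3.7},{"ax":0,"ay":0,"az":0,"x":0,"y":0,"z":-4,"jaw":3.7},{"ax":0,"ay":0,"az":0,"x":0,"y":0,"z":-4,"jaw":3.7},{"ax":0,"ay":0,"az":0,"x":-2,"y":0,"z":-2,"jaw":3.7},{"ax":0,"ay":0,"az":0,"x":-4,"y":0,"z":0,"jaw":3.7},{"ax":0,"ay":0,"az":0,"x":-4,"y":0,"z":0,"jaw":3.7},{"ax":0,"ay":0,"az":0,"x":-4,"y":0,"z":0,"jaw":3.7},{"ax":0,"ay":0,"az":0,"x":-4,"y":0,"z":0,"jaw":3.7},{"ax":0,"ay":0,"az":0,"x":-4,"y":0.2,"z":0,"jaw":3.7}]'
python3 -m jog '[{"ax":0,"ay":0,"az":0,"x":-4,"y":0,"z":0,"jaw":3.7},{"ax":0,"ay":0,"az":0,"x":-4,"y":0,"z":0,"jaw":3.7},{"ax":0,"ay":0,"az":0,"x":-4,"y":0,"z":0,"jaw":3.7},{"ax":0,"ay":0,"az":0,"x":-4,"y":0,"z":0,"jaw":3.7},{"ax":0,"ay":0,"az":0,"x":-3.5,"y":0,"z":0,"jaw":3.7},{"ax":0,"ay":0,"az":0,"x":-1.7,"y":0,"z":0,"jaw":3.7},{"ax":0,"ay":0,"az":0,"x":0,"y":0,"z":0,"jaw":3.7},{"ax":0,"ay":0,"az":0,"x":0,"y":0,"z":0,"jaw":3.7},{"ax":0,"ay":0,"az":0,"x":0,"y":0,"z":0,"jaw":3.7},{"ax":0,"ay":0,"az":0,"x":0,"y":0,"z":0,"jaw":3.7}]'
python3 -c "
from h import *
print(get_state()['tool_pos'])"
```

```text
time_s: 17.57
tool_pos: [0.4341, 0.0503, 0.215]
tcp_rot: [-2.218, -2.225, -0.002]
wrist_force: [1.1, -0.8, -1.4]
gripper_width: 0.632
gripper_force: 63.7
time_s: 18.4
tool_pos: [0.4354, -0.1588, 0.2144]
tcp_rot: [-2.217, -2.226, -0.001]
wrist_force: [0.5, -0.1, -2.2]
gripper_width: 0.632
gripper_force: 63.7
[ 0.43540339 -0.15884112  0.21439547]
```

```bash
python3 -m jog '[{"ax":0,"ay":0,"az":0,"x":-0.1,"y":0,"z":2.5,"jaw":3.7},{"ax":0,"ay":0,"az":0,"x":0,"y":0,"z":3,"jaw":3.7},{"ax":0,"ay":0,"az":0,"x":0,"y":0,"z":2.5,"jaw":3.7},{"ax":0,"ay":0,"az":0,"x":0,"y":0,"z":1.5,"jaw":3.7},{"ax":0,"ay":0,"az":0,"x":0,"y":0,"z":1,"jaw":3.7},{"ax":0,"ay":0,"az":0,"x":0,"y":0,"z":0.5,"jaw":3.7},{"ax":0,"ay":0,"az":0,"x":0,"y":0,"z":0.5,"jaw":3.7},{"ax":0,"ay":0,"az":0,"x":0,"y":0,"z":0.5,"jaw":3.7},{"ax":0,"ay":0,"az":0,"x":0,"y":0,"z":0.2,"jaw":3.7},{"ax":0,"ay":0,"az":0,"x":0,"y":0,"z":0,"jaw":3.7}]'
python3 -m jog '[{"ax":0,"ay":0,"az":0,"x":0,"y":0,"z":0.1,"jaw":3.7},{"ax":0,"ay":0,"az":0,"x":0,"y":0,"z":0.1,"jaw":3.7},{"ax":0,"ay":0,"az":0,"x":0,"y":0,"z":0,"jaw":3.7},{"ax":0,"ay":0,"az":0,"x":0,"y":0,"z":0,"jaw":3.7},{"ax":0,"ay":0,"az":0,"x":0,"y":0,"z":0,"jaw":3.7},{"ax":0,"ay":0,"az":0,"x":0,"y":0,"z":0,"jaw":3.7},{"ax":0,"ay":0,"az":0,"x":0,"y":0,"z":0,"jaw":3.7},{"ax":0,"ay":0,"az":0,"x":0,"y":0,"z":0,"jaw":3.7},{"ax":0,"ay":0,"az":0,"x":0,"y":0,"z":0,"jaw":3.7},{"ax":0,"ay":0,"az":0,"x":0,"y":0,"z":0,"jaw":3.7}]'
```

```text
time_s: 19.23
tool_pos: [0.4355, -0.1604, 0.0934]
tcp_rot: [-2.218, -2.225, -0.002]
wrist_force: [-2.5, 3.0, 11.8]
gripper_width: 0.631
gripper_force: 65.1
time_s: 20.07
tool_pos: [0.4355, -0.1607, 0.0928]
tcp_rot: [2.218, 2.223, 0.004]
wrist_force: [-6.4, 3.6, 40.3]
gripper_width: 0.631
gripper_force: 67.4
```

```bash
python3 -m jog '[{"ax":0,"ay":0,"az":0,"x":0,"y":0,"z":-0.1,"jaw":3.7},{"ax":0,"ay":0,"az":0,"x":0,"y":0,"z":0,"jaw":3.7},{"ax":0,"ay":0,"az":0,"x":0,"y":0,"z":0,"jaw":3.7},{"ax":0,"ay":0,"az":0,"x":0,"y":0,"z":0,"jaw":3.7},{"ax":0,"ay":0,"az":0,"x":0,"y":0,"z":0,"jaw":3.7},{"ax":0,"ay":0,"az":0,"x":0,"y":0,"z":0,"jaw":3.7},{"ax":0,"ay":0,"az":0,"x":0,"y":0,"z":0,"jaw":3.7},{"ax":0,"ay":0,"az":0,"x":0,"y":0,"z":0,"jaw":3.7},{"ax":0,"ay":0,"az":0,"x":0,"y":0,"z":0,"jaw":3.7},{"ax":0,"ay":0,"az":0,"x":0,"y":0,"z":0,"jaw":3.7}]'
python3 -m jog '[{"ax":0,"ay":0,"az":0,"x":0,"y":0,"z":-1.5,"jaw":3.7},{"ax":0,"ay":0,"az":0,"x":0,"y":0,"z":-3,"jaw":3.7},{"ax":0,"ay":0,"az":0,"x":0,"y":0,"z":-3,"jaw":3.7},{"ax":0,"ay":0,"az":0,"x":0,"y":2.5,"z":-1.7,"jaw":3.7},{"ax":0,"ay":0,"az":0,"x":-0.8,"y":3.5,"z":0,"jaw":3.7},{"ax":0,"ay":0,"az":0,"x":-0.8,"y":3.5,"z":0,"jaw":3.7},{"ax":0,"ay":0,"az":0,"x":-0.8,"y":3.5,"z":0,"jaw":3.7},{"ax":0,"ay":0,"az":0,"x":-0.5,"y":1.25,"z":0,"jaw":3.7},{"ax":0,"ay":0,"az":0,"x":0,"y":0,"z":0,"jaw":3.7},{"ax":0,"ay":0,"az":0,"x":0,"y":0,"z":0,"jaw":3.7}]'
python3 - <<'E'
from h import *
c=capture('wrist');save('w6.png',c['image'])
print(get_state()['tool_pos'])
E
```

```text
time_s: 20.9
tool_pos: [0.4356, -0.1607, 0.0929]
tcp_rot: [2.218, 2.223, 0.003]
wrist_force: [-3.8, 2.7, 22.3]
gripper_width: 0.63
gripper_force: 65.1
time_s: 21.73
tool_pos: [0.5781, -0.1897, 0.1832]
tcp_rot: [2.219, 2.224, -0.0]
wrist_force: [0.1, -0.4, -1.4]
gripper_width: 0.63
gripper_force: 63.9
[ 0.57711147 -0.18956614  0.18321356]
```

View pics/w6.png

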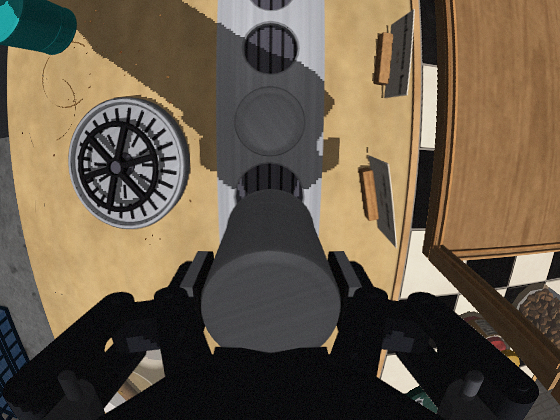

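The 55 is held over its hole (disc columns 201–340, far edge row 249); the seated 48 is at (269,120).

Run:
```python
from h import *
c=capture('wrist');tp=get_state()['tool_pos'];z=tp[2]+.025
a,b=onz(c,201,305,z,1),onz(c,340,305,z,1);r=(b-a)[0]/2
print('x off',((a+b)/2-tp)[0],'r',r,'y off',onz(c,271,249,z,1)[1]-tp[1]-r,'far48 ref',)
a,b=onz(c,234,120,.094,1),onz(c,305,120,.094,1);print('48 seated',(a+b)/2,(b-a)[0])
a,b=onz(c,235,188,.036,1),onz(c,304,188,.036,1);print('hole55 x',(a+b)/2,(b-a)[0])
print('hole41',onz(c,270,48,.036,1))
```

```text
x off 0.0005993024076907938 r 0.02603220164322917 y off 0.0002267407884839201 far48 ref
48 seated [ 0.57641948 -0.12118852  0.094     ] 0.04678700834298133
hole55 x [ 0.57626758 -0.18011543  0.036     ] 0.059744622965182015
hole41 [ 0.5764837  -0.06032538  0.036     ]
```

```bash
python3 -m jog '[{"ax":0,"ay":0,"az":0,"x":0.05,"y":0.03,"z":2,"jaw":3.7},{"ax":0,"ay":0,"az":0,"x":0,"y":0,"z":2.5,"jaw":3.7},{"ax":0,"ay":0,"az":0,"x":0,"y":0,"z":2,"jaw":3.7},{"ax":0,"ay":0,"az":0,"x":0,"y":0,"z":0.9,"jaw":3.7},{"ax":0,"ay":0,"az":0,"x":0,"y":0,"z":0.3,"jaw":3.7},{"ax":0,"ay":0,"az":0,"x":0,"y":0,"z":0.3,"jaw":3.7},{"ax":0,"ay":0,"az":0,"x":0,"y":0,"z":0.2,"jaw":3.7},{"ax":0,"ay":0,"az":0,"x":0,"y":0,"z":0.2,"jaw":3.7},{"ax":0,"ay":0,"az":0,"x":0,"y":0,"z":0,"jaw":3.7},{"ax":0,"ay":0,"az":0,"x":0,"y":0,"z":0,"jaw":3.7}]'
python3 -c "
from h import *
s=get_state();print(s['tool_pos'],s['ft_torque'])"
```

```text
time_s: 22.67
tool_pos: [0.5785, -0.1894, 0.0999]
tcp_rot: [2.219, 2.223, 0.001]
wrist_force: [-0.8, 0.3, -1.5]
gripper_width: 0.627
gripper_force: 64.0
[ 0.57849812 -0.18944369  0.09987831] [-0.03209787 -0.02046665  0.03031171]
```

```bash
python3 -m jog '[{"ax":0,"ay":0,"az":0,"x":0,"y":0,"z":0.2,"jaw":3.7},{"ax":0,"ay":0,"az":0,"x":0,"y":0,"z":0.2,"jaw":3.7},{"ax":0,"ay":0,"az":0,"x":0,"y":0,"z":0.3,"jaw":3.7},{"ax":0,"ay":0,"az":0,"x":0,"y":0,"z":0.3,"jaw":3.7},{"ax":0,"ay":0,"az":0,"x":0,"y":0,"z":0,"jaw":3.7},{"ax":0,"ay":0,"az":0,"x":0,"y":0,"z":0,"jaw":3.7},{"ax":0,"ay":0,"az":0,"x":0,"y":0,"z":0,"jaw":3.7},{"ax":0,"ay":0,"az":0,"x":0,"y":0,"z":0,"jaw":3.7},{"ax":0,"ay":0,"az":0,"x":0,"y":0,"z":0,"jaw":3.7},{"ax":0,"ay":0,"az":0,"x":0,"y":0,"z":0,"jaw":3.7}]'
```

```text
time_s: 23.5
tool_pos: [0.5783, -0.1894, 0.0894]
tcp_rot: [2.219, 2.224, 0.0]
wrist_force: [0.5, 0.6, -1.7]
gripper_width: 0.635
gripper_force: 64.0
```

Free insertion; 1.5 cm to the floor.

```bash
python3 -m jog '[{"ax":0,"ay":0,"az":0,"x":0,"y":0,"z":0.4,"jaw":3.7},{"ax":0,"ay":0,"az":0,"x":0,"y":0,"z":0.4,"jaw":3.7},{"ax":0,"ay":0,"az":0,"x":0,"y":0,"z":0.3,"jaw":3.7},{"ax":0,"ay":0,"az":0,"x":0,"y":0,"z":0.2,"jaw":3.7},{"ax":0,"ay":0,"az":0,"x":0,"y":0,"z":0.2,"jaw":3.7},{"ax":0,"ay":0,"az":0,"x":0,"y":0,"z":0,"jaw":3.7},{"ax":0,"ay":0,"az":0,"x":0,"y":0,"z":0,"jaw":3.7},{"ax":0,"ay":0,"az":0,"x":0,"y":0,"z":0,"jaw":3.7},{"ax":0,"ay":0,"az":0,"x":0,"y":0,"z":0,"jaw":3.7},{"ax":0,"ay":0,"az":0,"x":0,"y":0,"z":0,"jaw":3.7}]'
```

```text
time_s: 24.33
tool_pos: [0.5784, -0.1894, 0.0752]
tcp_rot: [2.219, 2.223, 0.001]
wrist_force: [-3.2, 1.4, 11.3]
gripper_width: 0.629
gripper_force: 65.1
```

```bash
python3 -m jog '[{"ax":0,"ay":0,"az":0,"x":0,"y":0,"z":0,"jaw":7},{"ax":0,"ay":0,"az":0,"x":0,"y":0,"z":0,"jaw":8},{"ax":0,"ay":0,"az":0,"x":0,"y":0,"z":0,"jaw":8.5},{"ax":0,"ay":0,"az":0,"x":0,"y":0,"z":0,"jaw":8.5},{"ax":0,"ay":0,"az":0,"x":0,"y":0,"z":0,"jaw":8.5},{"ax":0,"ay":0,"az":0,"x":0,"y":0,"z":-2,"jaw":8.5},{"ax":0,"ay":0,"az":0,"x":0,"y":0,"z":-3,"jaw":8.5},{"ax":0,"ay":0,"az":0,"x":0,"y":0,"z":-3,"jaw":8.5},{"ax":0,"ay":0,"az":0,"x":0,"y":0,"z":-3,"jaw":8.5},{"ax":0,"ay":0,"az":0,"x":0,"y":0,"z":-3,"jaw":8.5}]'
python3 -m jog '[{"ax":0,"ay":0,"az":0,"x":2,"y":-1,"z":0,"jaw":8.5},{"ax":0,"ay":0,"az":0,"x":3.7,"y":-1.5,"z":0,"jaw":8.5},{"ax":0,"ay":0,"az":0,"x":3.7,"y":-1.5,"z":0,"jaw":8.5},{"ax":0,"ay":0,"az":0,"x":3.7,"y":-1.5,"z":0,"jaw":8.5},{"ax":0,"ay":0,"az":0,"x":3.7,"y":-1.5,"z":0,"jaw":8.5},{"ax":0,"ay":0,"az":0,"x":3.7,"y":-1.5,"z":0,"jaw":8.5},{"ax":0,"ay":0,"az":0,"x":3.7,"y":-1.5,"z":0,"jaw":8.5},{"ax":0,"ay":0,"az":0,"x":3.7,"y":-1.5,"z":0,"jaw":8.5},{"ax":0,"ay":0,"az":0,"x":3.7,"y":-1.5,"z":0,"jaw":8.5},{"ax":0,"ay":0,"az":0,"x":3.0,"y":-1.5,"z":0,"jaw":8.5}]'
python3 -m jog '[{"ax":0,"ay":0,"az":0,"x":1.6,"y":-0.5,"z":0,"jaw":8.5},{"ax":0,"ay":0,"az":0,"x":0,"y":0,"z":0,"jaw":8.5},{"ax":0,"ay":0,"az":0,"x":0,"y":0,"z":0,"jaw":8.5},{"ax":0,"ay":0,"az":0,"x":0,"y":0,"z":0,"jaw":8.5},{"ax":0,"ay":0,"az":0,"x":0,"y":0,"z":0,"jaw":8.5},{"ax":0,"ay":0,"az":0,"x":0,"y":0,"z":0,"jaw":8.5},{"ax":0,"ay":0,"az":0,"x":0,"y":0,"z":0,"jaw":8.5},{"ax":0,"ay":0,"az":0,"x":0,"y":0,"z":0,"jaw":8.5},{"ax":0,"ay":0,"az":0,"x":0,"y":0,"z":0,"jaw":8.5},{"ax":0,"ay":0,"az":0,"x":0,"y":0,"z":0,"jaw":8.5}]'
python3 - <<'E'
from h import *
c=capture('wrist');save('w7.png',c['image'])
E
```

```text
time_s: 25.17
tool_pos: [0.5779, -0.1894, 0.2155]
tcp_rot: [-2.219, -2.223, 0.001]
wrist_force: [0.6, -0.3, 0.7]
gripper_width: 0.99
gripper_force: 0.0
time_s: 26.0
tool_pos: [0.4316, 0.1589, 0.2143]
tcp_rot: [-2.218, -2.225, -0.001]
wrist_force: [-0.3, 0.8, 0.3]
gripper_width: 0.996
gripper_force: 0.0
time_s: 26.83
tool_pos: [0.4276, 0.172, 0.2143]
tcp_rot: [2.22, 2.223, -0.0]
wrist_force: [0.1, -0.4, 0.0]
gripper_width: 0.997
gripper_force: 0.0
```

View pics/w7.png

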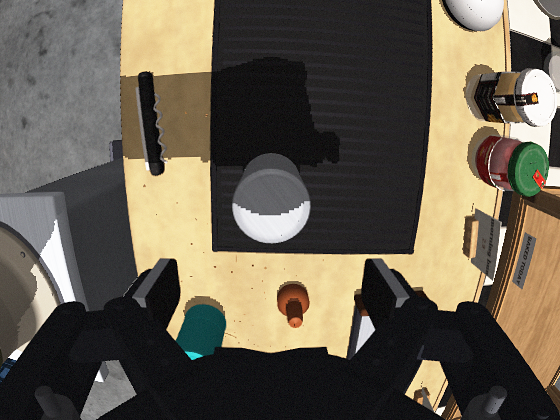

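The 62 stands with its disc spanning columns 232–311 and its bottom at row 244; the stopper and turquoise cup are clear of the fingers.

Run:
```python
from h import *
c=capture('wrist');tp=get_state()['tool_pos']
a,b=onz(c,232,205,.101,1),onz(c,311,205,.101,1);r=(b-a)[0]/2;print('62',(a+b)/2,r,'y',onz(c,271,244,.101,1)[1]+r,tp)
```

```text
62 [0.42856392 0.17569082 0.101     ] 0.0304165595809974 y 0.17386287096141192 [0.42754605 0.17224415 0.21430371]
```

```bash
python3 -m jog '[{"ax":0,"ay":0,"az":0,"x":0.1,"y":0.1,"z":0,"jaw":8.5},{"ax":0,"ay":0,"az":0,"x":0,"y":0,"z":3,"jaw":8.5},{"ax":0,"ay":0,"az":0,"x":0,"y":0,"z":3,"jaw":8.5},{"ax":0,"ay":0,"az":0,"x":0,"y":0,"z":3,"jaw":8.5},{"ax":0,"ay":0,"az":0,"x":0,"y":0,"z":2.5,"jaw":8.5},{"ax":0,"ay":0,"az":0,"x":0,"y":0,"z":1.4,"jaw":8.5},{"ax":0,"ay":0,"az":0,"x":0,"y":0,"z":1,"jaw":8.5},{"ax":0,"ay":0,"az":0,"x":0,"y":0,"z":0,"jaw":8.5},{"ax":0,"ay":0,"az":0,"x":0,"y":0,"z":0,"jaw":6.6},{"ax":0,"ay":0,"az":0,"x":0,"y":0,"z":0,"jaw":6.6}]' 60
python3 -m jog '[{"ax":0,"ay":0,"az":0,"x":0,"y":0,"z":0,"jaw":6.6},{"ax":0,"ay":0,"az":0,"x":0,"y":0,"z":0,"jaw":5.5},{"ax":0,"ay":0,"az":0,"x":0,"y":0,"z":0,"jaw":4.5},{"ax":0,"ay":0,"az":0,"x":0,"y":0,"z":0,"jaw":4.5},{"ax":0,"ay":0,"az":0,"x":0,"y":0,"z":0,"jaw":4.5},{"ax":0,"ay":0,"az":0,"x":0,"y":0,"z":0,"jaw":4.5},{"ax":0,"ay":0,"az":0,"x":0,"y":0,"z":0,"jaw":4.5},{"ax":0,"ay":0,"az":0,"x":0,"y":0,"z":0,"jaw":4.5},{"ax":0,"ay":0,"az":0,"x":0,"y":0,"z":0,"jaw":4.5},{"ax":0,"ay":0,"az":0,"x":0,"y":0,"z":0,"jaw":4.5}]'
```

```text
time_s: 27.77
tool_pos: [0.4289, 0.1733, 0.0758]
tcp_rot: [2.219, 2.223, 0.001]
wrist_force: [-0.6, -0.6, 0.4]
gripper_width: 0.779
gripper_force: 0.0
time_s: 28.6
tool_pos: [0.4287, 0.1736, 0.0762]
tcp_rot: [2.219, 2.224, 0.002]
wrist_force: [-1.5, -1.2, 6.5]
gripper_width: 0.711
gripper_force: 63.9
```

```bash
python3 -m jog '[{"ax":0,"ay":0,"az":0,"x":0,"y":0,"z":-1.5,"jaw":4.5},{"ax":0,"ay":0,"az":0,"x":0,"y":0,"z":-3,"jaw":4.5},{"ax":0,"ay":0,"az":0,"x":0,"y":0,"z":-4,"jaw":4.5},{"ax":0,"ay":0,"az":0,"x":0,"y":0,"z":-4,"jaw":4.5},{"ax":0,"ay":0,"az":0,"x":-2,"y":0,"z":-2,"jaw":4.5},{"ax":0,"ay":0,"az":0,"x":-4,"y":0.3,"z":0,"jaw":4.5},{"ax":0,"ay":0,"az":0,"x":-4,"y":0.4,"z":0,"jaw":4.5},{"ax":0,"ay":0,"az":0,"x":-4,"y":0,"z":0,"jaw":4.5},{"ax":0,"ay":0,"az":0,"x":-4,"y":0,"z":0,"jaw":4.5},{"ax":0,"ay":0,"az":0,"x":-4,"y":0,"z":0,"jaw":4.5}]'
python3 -m jog '[{"ax":0,"ay":0,"az":0,"x":-4,"y":0,"z":0,"jaw":4.5},{"ax":0,"ay":0,"az":0,"x":-4,"y":0,"z":0,"jaw":4.5},{"ax":0,"ay":0,"az":0,"x":-2.5,"y":0,"z":0,"jaw":4.5},{"ax":0,"ay":0,"az":0,"x":-0.9,"y":0,"z":0,"jaw":4.5},{"ax":0,"ay":0,"az":0,"x":0,"y":0,"z":0,"jaw":4.5},{"ax":0,"ay":0,"az":0,"x":0,"y":0,"z":2,"jaw":4.5},{"ax":0,"ay":0,"az":0,"x":0,"y":0,"z":3,"jaw":4.5},{"ax":0,"ay":0,"az":0,"x":0,"y":0,"z":2.5,"jaw":4.5},{"ax":0,"ay":0,"az":0,"x":0,"y":0,"z":1,"jaw":4.5},{"ax":0,"ay":0,"az":0,"x":0,"y":0,"z":0,"jaw":4.5}]'
```

```text
time_s: 29.43
tool_pos: [0.4355, -0.0482, 0.2209]
tcp_rot: [2.218, 2.224, 0.002]
wrist_force: [1.1, 0.7, -1.0]
gripper_width: 0.718
gripper_force: 65.5
time_s: 30.27
tool_pos: [0.4353, -0.1585, 0.1335]
tcp_rot: [-2.214, -2.223, 0.002]
wrist_force: [-0.6, 0.9, -0.6]
gripper_width: 0.712
gripper_force: 65.6
```

```bash
python3 -m jog '[{"ax":0,"ay":0,"az":0,"x":-0.1,"y":0,"z":1,"jaw":4.5},{"ax":0,"ay":0,"az":0,"x":0,"y":0,"z":1,"jaw":4.5},{"ax":0,"ay":0,"az":0,"x":0,"y":0,"z":0.5,"jaw":4.5},{"ax":0,"ay":0,"az":0,"x":0,"y":0,"z":0.4,"jaw":4.5},{"ax":0,"ay":0,"az":0,"x":0,"y":0,"z":0.3,"jaw":4.5},{"ax":0,"ay":0,"az":0,"x":0,"y":0,"z":0.2,"jaw":4.5},{"ax":0,"ay":0,"az":0,"x":0,"y":0,"z":0,"jaw":4.5},{"ax":0,"ay":0,"az":0,"x":0,"y":0,"z":0,"jaw":4.5},{"ax":0,"ay":0,"az":0,"x":0,"y":0,"z":0,"jaw":4.5},{"ax":0,"ay":0,"az":0,"x":0,"y":0,"z":0,"jaw":4.5}]'
```

```text
time_s: 31.1
tool_pos: [0.4365, -0.1615, 0.1018]
tcp_rot: [2.219, 2.223, 0.001]
wrist_force: [-0.2, 1.7, 5.3]
gripper_width: 0.713
gripper_force: 65.5
```

```bash
python3 -m jog '[{"ax":0,"ay":0,"az":0,"x":0,"y":0,"z":0.2,"jaw":4.5},{"ax":0,"ay":0,"az":0,"x":0,"y":0,"z":0.2,"jaw":4.5},{"ax":0,"ay":0,"az":0,"x":0,"y":0,"z":0.1,"jaw":4.5},{"ax":0,"ay":0,"az":0,"x":0,"y":0,"z":0,"jaw":4.5},{"ax":0,"ay":0,"az":0,"x":0,"y":0,"z":0,"jaw":4.5},{"ax":0,"ay":0,"az":0,"x":0,"y":0,"z":0,"jaw":4.5},{"ax":0,"ay":0,"az":0,"x":0,"y":0,"z":0,"jaw":4.5},{"ax":0,"ay":0,"az":0,"x":0,"y":0,"z":0,"jaw":4.5},{"ax":0,"ay":0,"az":0,"x":0,"y":0,"z":0,"jaw":4.5},{"ax":0,"ay":0,"az":0,"x":0,"y":0,"z":0,"jaw":4.5}]'
```

```text
time_s: 31.93
tool_pos: [0.4369, -0.1618, 0.0987]
tcp_rot: [2.218, 2.222, 0.004]
wrist_force: [-5.7, 3.1, 39.0]
gripper_width: 0.713
gripper_force: 70.6
```

```bash
python3 -m jog '[{"ax":0,"ay":0,"az":0,"x":0,"y":0,"z":-0.1,"jaw":4.5},{"ax":0,"ay":0,"az":0,"x":0,"y":0,"z":0,"jaw":4.5},{"ax":0,"ay":0,"az":0,"x":0,"y":0,"z":0,"jaw":4.5},{"ax":0,"ay":0,"az":0,"x":0,"y":0,"z":0,"jaw":4.5},{"ax":0,"ay":0,"az":0,"x":0,"y":0,"z":0,"jaw":4.5},{"ax":0,"ay":0,"az":0,"x":0,"y":0,"z":0,"jaw":4.5},{"ax":0,"ay":0,"az":0,"x":0,"y":0,"z":0,"jaw":4.5},{"ax":0,"ay":0,"az":0,"x":0,"y":0,"z":0,"jaw":4.5},{"ax":0,"ay":0,"az":0,"x":0,"y":0,"z":0,"jaw":4.5},{"ax":0,"ay":0,"az":0,"x":0,"y":0,"z":0,"jaw":4.5}]'
python3 -m jog '[{"ax":0,"ay":0,"az":0,"x":0,"y":0,"z":-2,"jaw":4.5},{"ax":0,"ay":0,"az":0,"x":0,"y":0,"z":-3.5,"jaw":4.5},{"ax":0,"ay":0,"az":0,"x":-2,"y":0,"z":-3.5,"jaw":4.5},{"ax":0,"ay":0,"az":0,"x":-2,"y":3,"z":0,"jaw":4.5},{"ax":0,"ay":0,"az":0,"x":-2,"y":3.5,"z":0,"jaw":4.5},{"ax":0,"ay":0,"az":0,"x":-2,"y":3.5,"z":0,"jaw":4.5},{"ax":0,"ay":0,"az":0,"x":-1.5,"y":3,"z":0,"jaw":4.5},{"ax":0,"ay":0,"az":0,"x":-0.6,"y":1.1,"z":0,"jaw":4.5},{"ax":0,"ay":0,"az":0,"x":0,"y":0,"z":0,"jaw":4.5},{"ax":0,"ay":0,"az":0,"x":0,"y":0,"z":0,"jaw":4.5}]'
python3 - <<'E'
from h import *
c=capture('wrist');save('w8.png',c['image'])
print(get_state()['tool_pos'])
E
```

```text
time_s: 32.77
tool_pos: [0.4369, -0.1617, 0.0988]
tcp_rot: [2.218, 2.222, 0.003]
wrist_force: [-2.8, 2.1, 23.1]
gripper_width: 0.709
gripper_force: 67.8
time_s: 33.6
tool_pos: [0.5768, -0.2625, 0.1868]
tcp_rot: [-2.219, -2.223, 0.001]
wrist_force: [-1.1, 1.2, -1.5]
gripper_width: 0.711
gripper_force: 66.3
[ 0.57610876 -0.26203764  0.18694645]
```

View pics/w8.png

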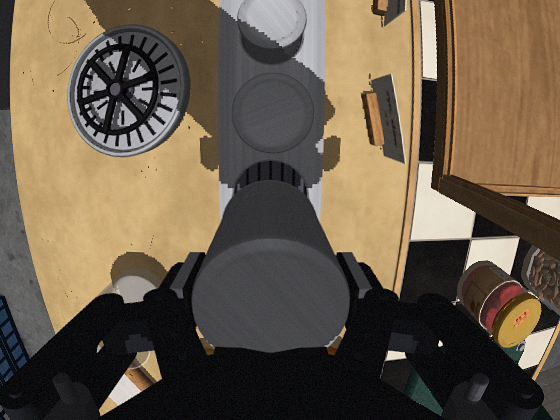

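The 62 is held over its hole (disc columns 192–350, far edge row 238, hole's far edge row 161); the 55 and 48 are seated and the tumbler is clear at the left.

Run:
```python
from h import *
c=capture('wrist');tp=get_state()['tool_pos'];z=tp[2]+.0255
a,b=onz(c,192,300,z,1),onz(c,350,300,z,1);r=(b-a)[0]/2
print(tp,'x off',((a+b)/2-tp)[0],'r',r,'y off',onz(c,271,238,z,1)[1]-tp[1]-.0298)
a,b=onz(c,232,112,.100,1),onz(c,314,112,.100,1);print('55 seated',(a+b)/2,(b-a)[0])
print('hole62 far edge',onz(c,271,161,.036,1),'-> centre y',onz(c,271,161,.036,1)[1]-.033)
```

```text
[ 0.57591908 -0.26186305  0.18711853] x off 0.0006382852274782191 r 0.029323438284778458 y off 0.0005583292914841317
55 seated [ 0.57769033 -0.18827513  0.1       ] 0.05342466195842788
hole62 far edge [ 0.57642089 -0.22964769  0.036     ] -> centre y -0.2626476869617572
```

```bash
python3 -m jog '[{"ax":0,"ay":0,"az":0,"x":-0.12,"y":0.1,"z":2,"jaw":4.5},{"ax":0,"ay":0,"az":0,"x":0,"y":0,"z":2.5,"jaw":4.5},{"ax":0,"ay":0,"az":0,"x":0,"y":0,"z":2,"jaw":4.5},{"ax":0,"ay":0,"az":0,"x":0,"y":0,"z":0.6,"jaw":4.5},{"ax":0,"ay":0,"az":0,"x":0,"y":0,"z":0.3,"jaw":4.5},{"ax":0,"ay":0,"az":0,"x":0,"y":0,"z":0.3,"jaw":4.5},{"ax":0,"ay":0,"az":0,"x":0,"y":0,"z":0.3,"jaw":4.5},{"ax":0,"ay":0,"az":0,"x":0,"y":0,"z":0.1,"jaw":4.5},{"ax":0,"ay":0,"az":0,"x":0,"y":0,"z":0,"jaw":4.5},{"ax":0,"ay":0,"az":0,"x":0,"y":0,"z":0,"jaw":4.5}]'
```

```text
time_s: 34.53
tool_pos: [0.5786, -0.2637, 0.1069]
tcp_rot: [2.219, 2.223, 0.001]
wrist_force: [-0.1, 0.5, -1.9]
gripper_width: 0.71
gripper_force: 66.3
```

```bash
python3 -m jog '[{"ax":0,"ay":0,"az":0,"x":0,"y":0,"z":0.2,"jaw":4.5},{"ax":0,"ay":0,"az":0,"x":0,"y":0,"z":0.2,"jaw":4.5},{"ax":0,"ay":0,"az":0,"x":0,"y":0,"z":0.2,"jaw":4.5},{"ax":0,"ay":0,"az":0,"x":0,"y":0,"z":0.2,"jaw":4.5},{"ax":0,"ay":0,"az":0,"x":0,"y":0,"z":0.2,"jaw":4.5},{"ax":0,"ay":0,"az":0,"x":0,"y":0,"z":0,"jaw":4.5},{"ax":0,"ay":0,"az":0,"x":0,"y":0,"z":0,"jaw":4.5},{"ax":0,"ay":0,"az":0,"x":0,"y":0,"z":0,"jaw":4.5},{"ax":0,"ay":0,"az":0,"x":0,"y":0,"z":0,"jaw":4.5},{"ax":0,"ay":0,"az":0,"x":0,"y":0,"z":0,"jaw":4.5}]'
```

```text
time_s: 35.37
tool_pos: [0.5784, -0.2636, 0.0964]
tcp_rot: [2.219, 2.224, 0.0]
wrist_force: [-0.1, 1.2, -1.0]
gripper_width: 0.719
gripper_force: 66.3
```

```bash
python3 -m jog '[{"ax":0,"ay":0,"az":0,"x":0,"y":0,"z":0.4,"jaw":4.5},{"ax":0,"ay":0,"az":0,"x":0,"y":0,"z":0.4,"jaw":4.5},{"ax":0,"ay":0,"az":0,"x":0,"y":0,"z":0.3,"jaw":4.5},{"ax":0,"ay":0,"az":0,"x":0,"y":0,"z":0.3,"jaw":4.5},{"ax":0,"ay":0,"az":0,"x":0,"y":0,"z":0.2,"jaw":4.5},{"ax":0,"ay":0,"az":0,"x":0,"y":0,"z":0.1,"jaw":4.5},{"ax":0,"ay":0,"az":0,"x":0,"y":0,"z":0,"jaw":4.5},{"ax":0,"ay":0,"az":0,"x":0,"y":0,"z":0,"jaw":4.5},{"ax":0,"ay":0,"az":0,"x":0,"y":0,"z":0,"jaw":4.5},{"ax":0,"ay":0,"az":0,"x":0,"y":0,"z":0,"jaw":4.5}]'
```

```text
time_s: 36.2
tool_pos: [0.5787, -0.2639, 0.0811]
tcp_rot: [2.219, 2.222, 0.002]
wrist_force: [-5.3, 2.4, 20.0]
gripper_width: 0.711
gripper_force: 68.3
```

```bash
python3 -m jog '[{"ax":0,"ay":0,"az":0,"x":0,"y":0,"z":0,"jaw":7.5},{"ax":0,"ay":0,"az":0,"x":0,"y":0,"z":0,"jaw":8.5},{"ax":0,"ay":0,"az":0,"x":0,"y":0,"z":0,"jaw":8.5},{"ax":0,"ay":0,"az":0,"x":0,"y":0,"z":0,"jaw":8.5},{"ax":0,"ay":0,"az":0,"x":0,"y":0,"z":0,"jaw":8.5},{"ax":0,"ay":0,"az":0,"x":0,"y":0,"z":-2,"jaw":8.5},{"ax":0,"ay":0,"az":0,"x":0,"y":0,"z":-3,"jaw":8.5},{"ax":0,"ay":0,"az":0,"x":0,"y":0,"z":-3,"jaw":8.5},{"ax":0,"ay":0,"az":0,"x":0,"y":0,"z":-3,"jaw":8.5},{"ax":0,"ay":0,"az":0,"x":0,"y":0,"z":-3,"jaw":8.5}]'
python3 -m jog '[{"ax":0,"ay":0,"az":0,"x":0,"y":-3,"z":-2,"jaw":8.5},{"ax":0,"ay":0,"az":0,"x":2,"y":-3,"z":0,"jaw":8.5},{"ax":0,"ay":0,"az":0,"x":3,"y":-2,"z":0,"jaw":8.5},{"ax":0,"ay":0,"az":0,"x":3,"y":-2,"z":0,"jaw":8.5},{"ax":0,"ay":0,"az":0,"x":3,"y":-2,"z":0,"jaw":8.5},{"ax":0,"ay":0,"az":0,"x":3,"y":-2,"z":0,"jaw":8.5},{"ax":0,"ay":0,"az":0,"x":3,"y":0,"z":0,"jaw":8.5},{"ax":0,"ay":0,"az":0,"x":3,"y":0,"z":0,"jaw":8.5},{"ax":0,"ay":0,"az":0,"x":3,"y":0,"z":0,"jaw":8.5},{"ax":0,"ay":0,"az":0,"x":0,"y":0,"z":0,"jaw":8.5}]'
python3 - <<'E'
from h import *
c=capture('scene');save('s9.png',c['image'],(140,90,420,300),2.8)
E
```

```text
time_s: 37.03
tool_pos: [0.5781, -0.2636, 0.2204]
tcp_rot: [-2.219, -2.223, 0.001]
wrist_force: [0.6, -0.3, 0.4]
gripper_width: 0.993
gripper_force: 0.0
time_s: 37.87
tool_pos: [0.4378, -0.0287, 0.2391]
tcp_rot: [-2.211, -2.23, -0.001]
wrist_force: [-0.0, 0.2, -0.8]
gripper_width: 0.992
gripper_force: 0.0
```

View pics/s9.png

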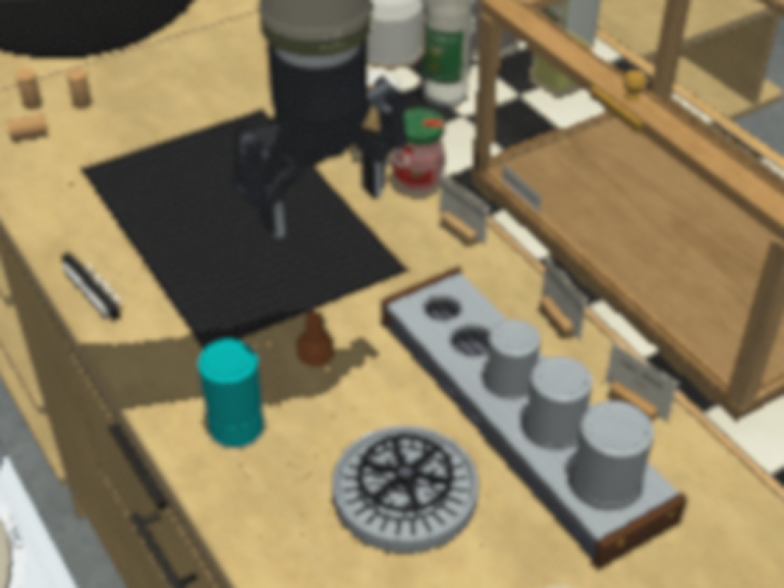

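The mat is empty. The 48, 55 and 62 stand upright in holes at (512,360), (557,400) and (612,455), the star is up, and the two smallest holes are empty. I'm handing in the job.

```bash
python3 -c "
from station import *
print(close_job())"
```

```text
the job is handed in; nothing more can be done
None
```

I pressed the 48, 55 and 62 mm measures on the star in that order, stood each mouth down in its own rack hole, and handed the job in; no verdict came back.

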